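# Dry-fit a drilled ukulele neck block to its extension on the glue-up board

### The job

The ukulele's neck block has just been drilled: slide the vise jaw open by its T-bar, lift the block out, and stand it upright on the glue-up board. Butt it up to the flat extension piece that lies in the corner of the board, so that the seam is closed along its whole width and the block's side is tight against the side fence, flush with the extension's side. Be gentle, the wood bruises easily; leave the extension in its corner and everything else on the bench where it is, and let go of the work.

Things in the scene. Friction and masses are not known exactly. Their poses are not given: they have to be found in the camera images.
- vise_bar (a point): Middle of the vise's steel T-bar, 45 mm above the bench: a level 10 mm round rod reaching 65 mm either way along y, 16 mm balls at its ends, through a 25 mm hub in the middle. Pinch either half from above. Bar, spindle and jaw slide together along this frame's -x (opening) with about 5 N of drag and stay where left. The vise's end bracket lies 46 mm from the bar on its +x side when closed.
- vise_jaw (a joint): Opening of the vise's sliding jaw in m: 0 closed on the block, grows as the T-bar is pulled away from the fixed jaw, at most 0.038. Open it by about 20 mm to free the block.
- block_mid (a point): Centre of the dark wooden neck block: 32 mm thick (x), 62 wide (y), 70 tall (z up), 0.06 to 0.13 kg, two 8 mm bolt holes through its thickness. It starts upright in the vise, thickness between the jaws, on the bed 38 mm above the bench; its top 42 mm stand proud of the jaws: hold it there, fingertips at least 31 mm above its bottom. Either broad face may meet the extension.
- extension_mid (a point): Centre of the extension, a flat piece of the same dark wood lying loose on the glue-up board in the corner of its fences: 55 mm long (x), 62 wide (y), 26 thick (z). Its -x end (62 mm wide, 26 high) is the one the block butts against; its +x end is against the end stop, its +y side against the side fence.
- board: Glue-up board, fixed: plywood 240 (x) x 170 (y) x 18 mm thick, origin in the middle of its underside. Rigid fences stand 24 mm above it: the side fence along the +y edge, working face at y = +60 mm, and the end stop at the +x end, working face at x = +90 mm. The -x and -y sides are open. The block tips back if pushed higher up than the fences: push it low.
- vise: Small cast-iron quick-slide vise, fixed; origin on the bench below the middle of the held block. Fixed jaw on the +x side (face at x = +16 mm), sliding jaw on the -x side; jaws 90 mm wide (y), tops 66 mm above the bench, bed at 38 mm. An end bracket, 64 mm high, stands between x = -98 and -114 mm.
- plane: Block plane, bystander, 160 x 48 x 55 mm.
- chisel: Chisel, bystander, 265 mm long, lying on the bench between vise and glue-up board.
- square: Try square, bystander, 150 mm steel blade in a dark wooden stock, on the far side of the bench.
- glue: White glue bottle, bystander, 54 mm across, 150 mm tall, standing on the far side of the bench.
- clamp: Bar clamp lying flat, bystander, 240 mm long, left of the glue-up board.
- offcut: Longer offcut of the same dark wood lying flat, bystander, 115 x 62 x 32 mm, undrilled, on the far side of the bench.
- pencil: Pencil, bystander, 8 mm thick, 120 mm long, lying on the glue-up board near its -x edge.

How it is judged:
By the outcome, as a careful person would: the job done as asked, in the order asked, and still so for the second after the job is handed in, with the robot touching nothing.
It also fails if it takes over 72 s, if anything falls off the work surface, if the arm or the gripper's body presses on something with over 40 N, if the wrist force passes 120 N, or if a joint passes its speed limit or range.

### The arm

A 6-joint arm with a two-finger parallel gripper is mounted at the origin on the work surface. World frame = base frame: x ahead of the robot, y to its left, z up, the work surface at z = 0. Lengths are in m, angles in rad, forces in N, time in s.
With the tool pointing down it reaches from about 0.3 to 0.85 m from the base axis. Payload 4.2 kg.
Tool frame: the origin (TCP) lies on the centre line of the jaws, within the pads' length; the fingertips stand arm.tcp_to_tips ahead of it and the grasp point (between the pads) lies 2 mm behind it (arm.tcp_to_tips is the distance from the TCP to the fingertips, in m); z points along the fingers, y is the direction in which the jaws open and shut (so a half turn about z gives the same grasp; the last joint's range is limited). The gripper opens to 91 mm and grips with 3 to 60 N. Pads are 32 mm wide; open, the fingers measure 118 mm over their backs; the gripper's body (76 mm by 178 mm) begins 60 mm behind the grasp point.
Start: joints at [-1.158, 0.32, 1.565, -0, 1.257, -0.02], TCP at [0.241, -0.522, 0.231] pointing down, gripper open.
Joint ranges: [-3.11, 3.11], [-0.84, 2.01], [0.21, 2.61], [-1.34, 4.49], [0.05, 2.63], [-2.56, 2.56]. Speed limits (rad/s): [2.57, 2.57, 3.14, 3.14, 3.14, 3.14].

### API

Orientations are given as [roll, pitch, yaw] about the fixed x, y, z axes, in that order (R = Rz(yaw) Ry(pitch) Rx(roll)).
In Python, from station import telemetry, capture, workorder, arm gives the robot as it stands.
- The arm moves only by the shell command python3 -m pendant 'ROWS' [FORCE]. ROWS is JSON, a list that holds one entry, the list of rows, each a list of 7 numbers: the shift along the tool's x, y, z as a fraction of full scale, then the turn, a rotation vector about the tool's x, y, z as a fraction of full scale, then the opening, from 0 (shut) to 1 (fully open). In form: [[[x, y, z, rx, ry, rz, gripper], ...]]. A call has 1 to 12 rows; each row shifts and turns the commanded pose from where the row before left it, along the tool's axes as they then stand; what a row does not reach is not made up. Full scale, the value 1, is 0.03 m for a shift and 0.08 rad for a turn. A row lasts 1/10 s, in which the tool goes at most 50 mm and 8.59 degrees, less where a joint would pass 70% of its speed; a pose out of reach is approached as far as the arm can. A call with a number of a shift or a turn outside -1 to 1 is refused whole. A call with a gripper value outside its range is refused whole. The fingers move at their own pace and stop on an object; FORCE is the grip in N (left out, the last holds). Time passes only in rows, so rows that do not move let the fingers close. It gives the time, the measured TCP pose, the force and the opening at its end, in the units of the state.
- telemetry.get_state(): the state, without advancing time (a new reading comes with each control period).
- capture(name): name is "scene" or "top"; returns a dict with "color" (480x640x3 uint8, red, green, blue), "K" (3x3 intrinsics, pixels), "rvec" (rotation vector, rad) and "tvec" (3), from world to camera coordinates, as OpenCV has them. Camera axes: x right, y down, z forward; pixel columns grow to the right and rows downward; lengths in m; the calibration is good to about 2 mm. A picture is of the moment at which its call begins. There is no depth.
- workorder.close_job(): hands the job in, once; it reports no verdict.
The state is a dict: "time": time; "qpos": joint angles; "qvel": joint speeds; "joint_torque": joint torques, N m; "eef_pos": TCP position; "eef_rot": TCP orientation; "contact_force": force on the tool from outside, world axes, zero at the start; "torque": the same for the moment, N m; "opening": opening from 0.0 (shut) to 1.0 (fully open).
Only numpy, scipy, OpenCV 4.12 (cv2) and the standard library are available. Lean on these libraries where they do the work, as an engineer would, in place of code of your own. Each camera call takes 0.05 s, during which the arm holds its last target.

## Working session

There is one attempt and no reset: what is moved stays moved. The work goes in short steps, Python scripts to look and compute and a shell command to move; the robot and the scene stay as the last step left them, time stands still between calls to the robot, and variables do not carry over. Pictures are saved under pics/ and viewed, and the job is handed in when it is done.

```bash
mkdir -p pics; ls; python3 - <<'E'
from station import telemetry, capture, workorder, arm
import cv2
print(telemetry.get_state(), arm.tcp_to_tips, [a for a in dir(arm) if a[0]!='_'])
for n in("scene","top"):
    c=capture(n); cv2.imwrite(f"pics/{n}0.png",c["color"][...,::-1]); print(n,c["K"],c["rvec"],c["tvec"])
E
```

```text
pics
{'time': 0.0, 'qpos': array([-1.15801329e+00,  3.20290326e-01,  1.56568154e+00, -7.18692574e-06,
        1.25740257e+00, -2.00214352e-02]), 'qvel': array([ 5.55949540e-04,  7.16126923e-04, -4.75294363e-04,  5.17117513e-04,
        2.90717903e-04,  1.02510152e-05]), 'joint_torque': array([-8.54435712e-06, -4.12454832e+01, -2.31980073e+01,  7.26207113e-02,
        4.55174118e-02, -1.62525362e-04]), 'eef_pos': array([ 0.24095994, -0.52154579,  0.23012019]), 'eef_rot': array([-3.13981109e+00, -2.88399618e-05,  4.32806671e-01]), 'contact_force': array([-0.08943303, -0.12469294, -0.42033718]), 'torque': array([ 0.00548372, -0.0259444 , -0.03023834]), 'opening': 0.9992662042521548} 0.017 ['Unreachable', 'tcp_to_tips']
scene [[509.32193366   0.         318.40989538]
 [  0.         509.32193366 244.36764201]
 [  0.           0.           1.        ]] [ 0.76628298  2.6740968  -0.94536162] [ 0.47920355 -0.21545091  1.36690718]
top [[593.58529499   0.         335.93169917]
 [  0.         593.58529499 235.10101009]
 [  0.           0.           1.        ]] [ 2.10709605 -2.15712746  0.20859233] [0.02853511 0.58810161 1.39060168]
```

View pics/scene0.png

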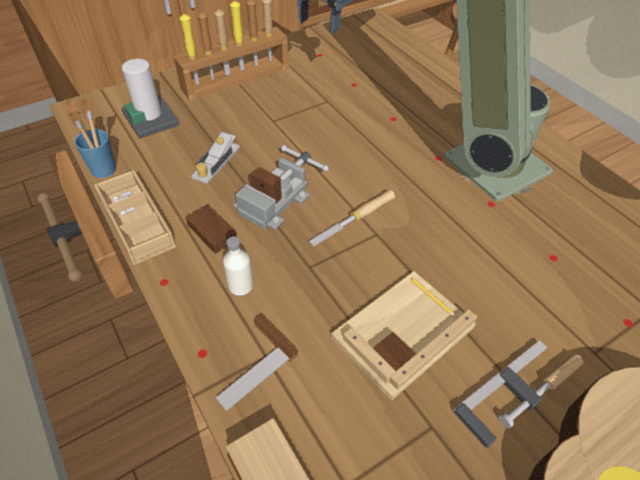

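View pics/top0.png

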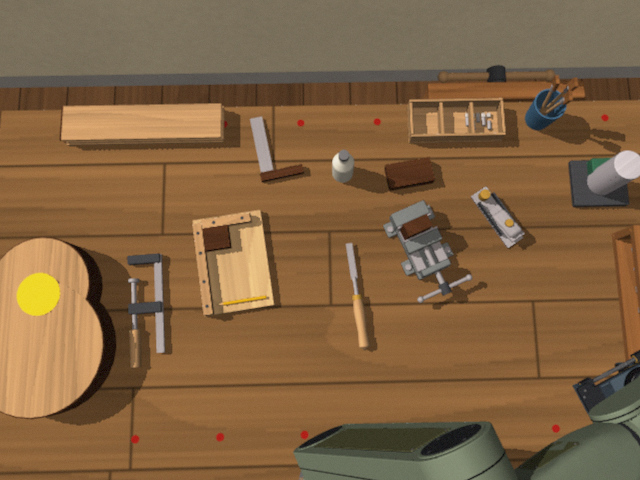

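The top view has the vise at about (420,235), the T-bar ends at about (421,299) and (467,278), the board at about (233,262) and the extension at (217,237). I'll enlarge crops to measure these.

```bash
python3 - <<'E'
import cv2
t=cv2.imread("pics/top0.png"); s=cv2.imread("pics/scene0.png")
def crop(im,x,y,w,h,k,n):
    cv2.imwrite(n,cv2.resize(im[y:y+h,x:x+w],None,fx=k,fy=k,interpolation=cv2.INTER_CUBIC))
crop(t,370,190,110,120,5,"pics/tv.png")   # 550x600
crop(t,185,200,100,120,5,"pics/tb.png")
crop(s,225,135,110,100,6,"pics/sv.png")
crop(s,325,265,160,135,4,"pics/sb.png")
E
```

```text
(no output)
```

View pics/tv.png

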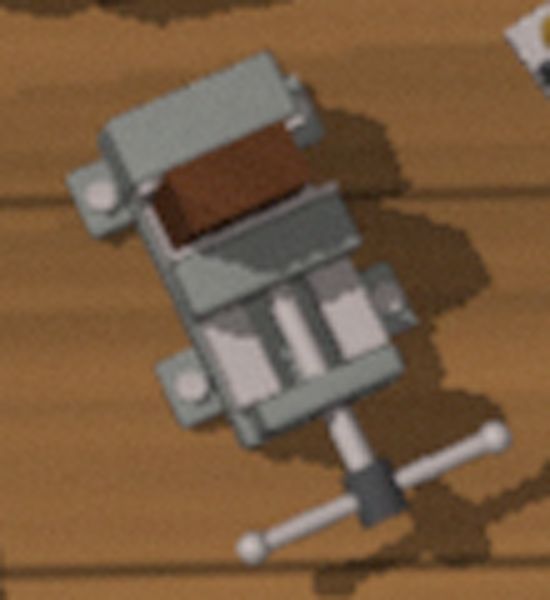

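View pics/tb.png

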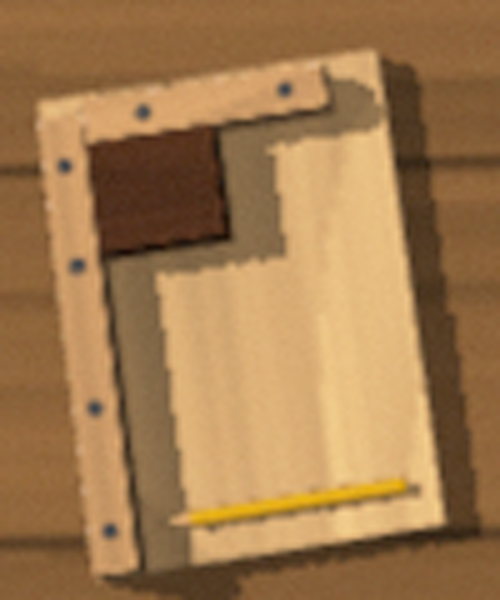

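View pics/sv.png

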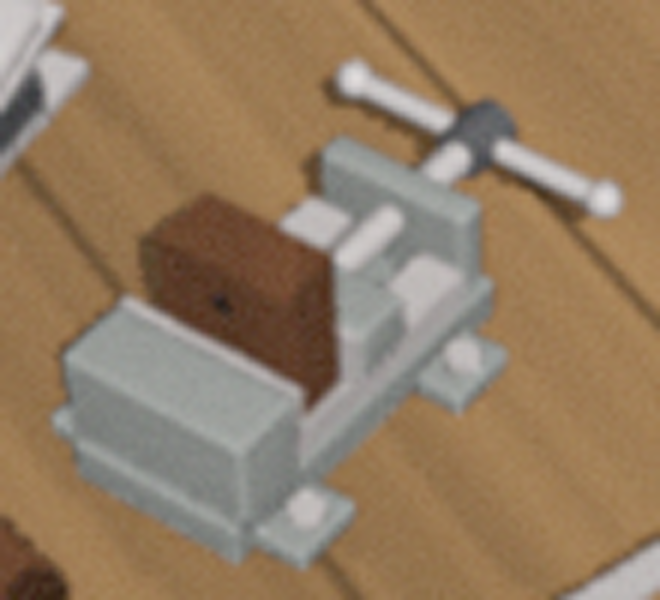

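View pics/sb.png

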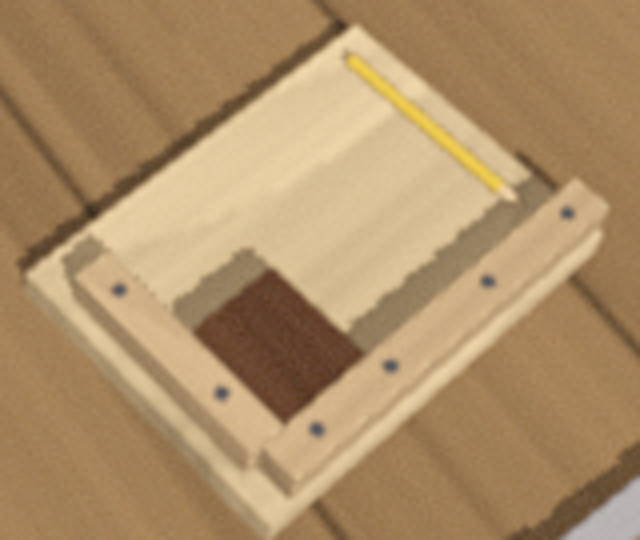

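```bash
cat > h.py <<'E'
import numpy as np, cv2
from station import telemetry, capture
CAL={}
def cam(n):
    if n not in CAL:
        c=capture(n); R=cv2.Rodrigues(np.array(c["rvec"],float))[0]; CAL[n]=(np.array(c["K"]),R,np.array(c["tvec"]),c["color"][...,::-1].copy())
    return CAL[n]
def ray(n,uv):
    K,R,t,_=cam(n); d=R.T@np.linalg.solve(K,np.r_[uv,1]); return -R.T@t,d
def onz(n,uv,z):
    o,d=ray(n,np.array(uv,float)); return o+d*(z-o[2])/d[2]
def tri(a,b):
    A=[];B=[]
    for n,uv in(("top",a),("scene",b)):
        o,d=ray(n,uv); d/=np.linalg.norm(d); P=np.eye(3)-np.outer(d,d); A.append(P);B.append(P@o)
    A=np.vstack(A);B=np.hstack(B); x=np.linalg.lstsq(A,B,rcond=None)[0]; return x,np.linalg.norm(A@x-B)
def proj(n,p):
    K,R,t,_=cam(n); q=K@(R@np.array(p)+t); return q[:2]/q[2]
def crop(n,x,y,w,h,k,f):
    im=cam(n)[3]; cv2.imwrite(f,cv2.resize(im[y:y+h,x:x+w],None,fx=k,fy=k,interpolation=cv2.INTER_CUBIC))
E
python3 - <<'E'
from h import *
C=lambda x0,y0,k:(lambda u,v:np.array([x0+(u+.5)/k-.5,y0+(v+.5)/k-.5]))
tv=C(370,190,5);tb=C(185,200,5);sv=C(225,135,6);sb=C(325,265,4)
np.set_printoptions(precision=4,suppress=True)
print("cam",ray("top",[320,240])[0],ray("scene",[320,240])[0])
b1=tri(tv(251,548),sv(604,198));b2=tri(tv(495,437),sv(353,78))
print("balls",b1,b2, np.linalg.norm(b1[0]-b2[0]))
p=[onz("top",tv(*q),.045) for q in((251,548),(495,437))];print("onz",p,(p[0]+p[1])/2, "bar dir",np.degrees(np.arctan2(*(p[1]-p[0])[[1,0]])), np.linalg.norm(p[1]-p[0]))
p=[onz("scene",sv(*q),.045) for q in((604,198),(353,78))];print("onz sc",p,(p[0]+p[1])/2)
e=[onz("top",tb(*q),.044) for q in((90,147),(217,127),(230,238),(103,255))]
print("ext",e,sum(e)/4,[np.linalg.norm(e[i]-e[i-1]) for i in range(4)])
print("angs",[np.degrees(np.arctan2(*(e[i]-e[i-1])[[1,0]])) for i in range(4)])
e=[onz("scene",sb(*q),.044) for q in((270,268),(362,352),(192,330),(287,420))]
print("ext sc",e)
E
```

```text
cam [0.3279 0.037  1.4736] [0.9706 0.6062 0.9137]
balls (array([ 0.43  , -0.1838,  0.0465]), np.float64(0.001968330201525119)) (array([ 0.481 , -0.305 ,  0.0457]), np.float64(0.0022430273448857)) 0.13148989762487653
onz [array([ 0.429 , -0.1831,  0.045 ]), array([ 0.4798, -0.3041,  0.045 ])] [ 0.4544 -0.2436  0.045 ] bar dir -67.24952005852037 0.13125103743799402
onz sc [array([ 0.4299, -0.1863,  0.045 ]), array([ 0.4815, -0.3072,  0.045 ])] [ 0.4557 -0.2468  0.045 ]
ext [array([0.6128, 0.3405, 0.044 ]), array([0.6215, 0.2785, 0.044 ]), array([0.5662, 0.2717, 0.044 ]), array([0.5592, 0.3333, 0.044 ])] [0.5899 0.306  0.044 ] [np.float64(0.05414455834424496), np.float64(0.0625349687244082), np.float64(0.05571229058389492), np.float64(0.06194825956259946)]
angs [np.float64(7.60043650585282), np.float64(-82.08598781317195), np.float64(-173.01439915842383), np.float64(96.46988251784964)]
ext sc [array([0.5724, 0.2738, 0.044 ]), array([0.5629, 0.3325, 0.044 ]), array([0.6243, 0.2808, 0.044 ]), array([0.6143, 0.3411, 0.044 ])]
```

```bash
python3 - <<'E'
import cv2,numpy as np
def crop(f,x,y,w,h,k,n,g=1.8):
    im=cv2.imread(f)[y:y+h,x:x+w]; im=np.clip(im.astype(float)*g,0,255).astype('uint8')
    cv2.imwrite(n,cv2.resize(im,None,fx=k,fy=k,interpolation=cv2.INTER_CUBIC))
crop("pics/top0.png",394,208,44,36,16,"pics/tv2.png")
crop("pics/scene0.png",245,163,40,40,15,"pics/sv2.png")
E
```

```text
(no output)
```

View pics/tv2.png

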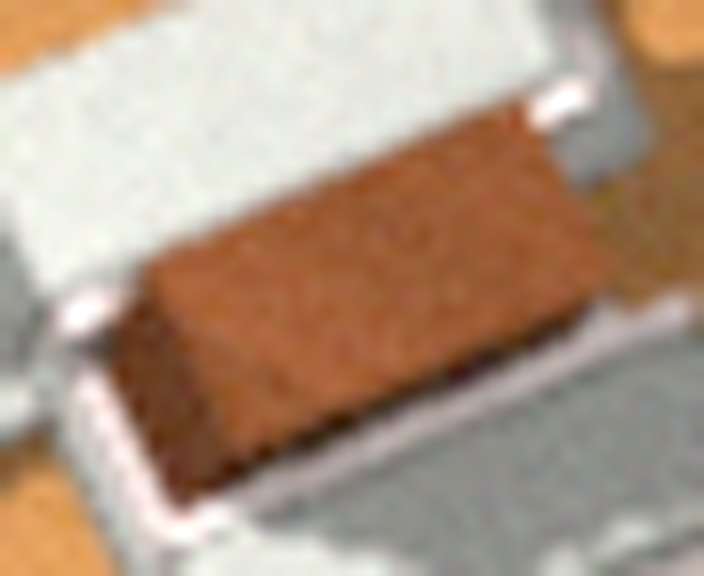

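View pics/sv2.png

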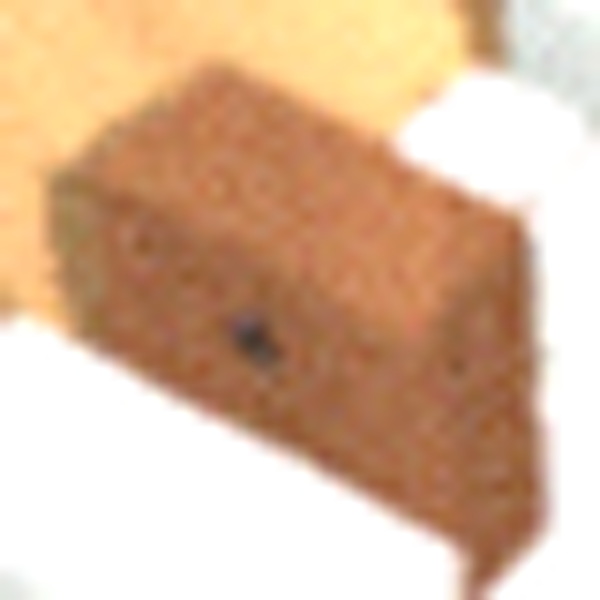

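The top view gives the block's top face at crop points (150,265), (515,103), (600,295) and (222,465). In the scene view the same corners are (225,65), (525,220), (60,178) and (430,335).

```bash
python3 - <<'E'
from h import *
C=lambda x0,y0,k:(lambda u,v:np.array([x0+(u+.5)/k-.5,y0+(v+.5)/k-.5]))
tv=C(394,208,16);tb=C(185,200,5);sv=C(245,163,15);sb=C(325,265,4)
np.set_printoptions(precision=4,suppress=True)
ang=lambda d:np.degrees(np.arctan2(d[1],d[0]))
e=[onz("top",tv(*q),.108) for q in((150,265),(515,103),(600,295),(222,465))]
print("block",sum(e)/4,[np.linalg.norm(e[i]-e[i-1]) for i in range(4)],[ang(e[i]-e[i-1]) for i in range(4)])
e=[onz("scene",sv(*q),.108) for q in((60,178),(225,65),(525,220),(430,335))]
print("block sc",sum(e)/4,[np.linalg.norm(e[i]-e[i-1]) for i in range(4)],[ang(e[i]-e[i-1]) for i in range(4)])
# board lines
a=onz("top",tb(380,50),.018);b=onz("top",tb(443,525),.018);c=onz("top",tb(95,577),.018); print("board -y edge",a,b,ang(a-b),np.linalg.norm(a-b)," -x edge",ang(c-b))
a=onz("scene",sb(355,25),.018);b=onz("scene",sb(24,275),.018); c=onz("scene",sb(270,535),.018);print("sc -y edge",ang(b-a),np.linalg.norm(a-b),ang(c-b), np.linalg.norm(c-b),a,b,c)
a=onz("top",tb(38,103),.042);b=onz("top",tb(95,575),.042);print("fence outer",a,b,ang(a-b),np.linalg.norm(a-b))
a=onz("top",tb(139,570),.042);print("fence inner",a,)
E
```

```text
block [ 0.5981 -0.175   0.108 ] [np.float64(0.03145088595145542), np.float64(0.059642714187262524), np.float64(0.031126133802348493), np.float64(0.06167435620089079)] [np.float64(17.02261188435577), np.float64(-67.15876984215018), np.float64(-159.28922522165868), np.float64(113.01237785661343)]
block sc [ 0.6019 -0.177   0.108 ] [np.float64(0.0671197681627582), np.float64(0.03485004608732193), np.float64(0.05881871971125498), np.float64(0.028410621788884007)] [np.float64(-61.96212019169132), np.float64(-164.28088466061752), np.float64(112.51602353726247), np.float64(30.334961142502916)]
board -y edge [0.6644 0.2016 0.018 ] [0.4263 0.1713 0.018 ] 7.251814260887422 0.24001907166880207  -x edge 97.13070781039329
sc -y edge 8.08417833806993 0.24102468151182938 97.33437063038559 0.17280866769192088 [0.4285 0.1686 0.018 ] [0.6672 0.2025 0.018 ] [0.6451 0.3739 0.018 ]
fence outer [0.6358 0.3667 0.042 ] [0.4049 0.3352 0.042 ] 7.778946084006467 0.23312619793865352
fence inner [0.4067 0.3142 0.042 ]
```

```bash
cat >> h.py <<'E'
from scipy.spatial.transform import Rotation as Ro
def delta(p,yaw=None):
    s=telemetry.get_state(); R=Ro.from_euler('xyz',s["eef_rot"]).as_matrix()
    d=R.T@(np.array(p)-s["eef_pos"])
    print("t",round(s["time"],2),"pos",np.round(s["eef_pos"],4),"rot",np.round(s["eef_rot"],4),"F",np.round(s["contact_force"],2),"op",round(s["opening"],3))
    print("units",np.round(d/.03,3),"max",round(abs(d/.03).max(),2))
    if yaw is not None:
        w=R.T@(Ro.from_euler('xyz',[np.pi,0,yaw])*Ro.from_matrix(R).inv()).as_rotvec(); print("turn",np.round(w/.08,3))
E
python3 -m pendant '[[[0,0,0,0,0,-1,0.36],[0,0,0,0,0,-1,0.36],[0,0,0,0,0,-1,0.36],[0,0,0,0,0,-1,0.36],[0,0,0,0,0,-1,0.36],[0,0,0,0,0,-1,0.36],[0,0,0,0,0,-1,0.36],[0,0,0,0,0,-1,0.36],[0,0,0,0,0,-1,0.36],[0,0,0,0,0,-1,0.36]]]' 15
python3 -m pendant '[[[0,0,0,0,0,-1,0.36],[0,0,0,0,0,-1,0.36],[0,0,0,0,0,-1,0.36],[0,0,0,0,0,-1,0.36],[0,0,0,0,0,-1,0.36],[0,0,0,0,0,-1,0.36],[0,0,0,0,0,-1,0.36],[0,0,0,0,0,-1,0.36],[0,0,0,0,0,-1,0.36],[0,0,0,0,0,0,0.36]]]'
python3 -c "
from h import *
delta([.4415,-.2127,.12],np.radians(112.7))"
```

```text
time: 1.3
eef_pos: [0.2411, -0.5219, 0.2309]
eef_rot: [-3.141, -0.0, 1.236]
contact_force: [0.2, -0.3, -0.3]
opening: 0.36
time: 2.3
eef_pos: [0.2411, -0.522, 0.2309]
eef_rot: [-3.142, -0.0, 1.953]
contact_force: [0.1, -1.1, -0.2]
opening: 0.361
t 2.3 pos [ 0.2411 -0.522   0.2309] rot [-3.1416e+00 -1.0000e-04  1.9526e+00] F [ 0.06 -1.08 -0.16] op 0.361
units [ 7.077 10.039  3.697] max 10.04
turn [-0.    -0.001 -0.179]
```

```bash

python3 -m pendant '[[[0.6,0.85,0.3,0,0,-0.18,0.36],[0.6,0.85,0.3,0,0,0,0.36],[0.6,0.85,0.3,0,0,0,0.36],[0.6,0.85,0.3,0,0,0,0.36],[0.6,0.85,0.3,0,0,0,0.36],[0.6,0.85,0.3,0,0,0,0.36],[0.6,0.85,0.3,0,0,0,0.36],[0.6,0.85,0.3,0,0,0,0.36],[0.6,0.85,0.3,0,0,0,0.36],[0.6,0.85,0.3,0,0,0,0.36],[0.6,0.85,0.3,0,0,0,0.36],[0,0,0,0,0,0,0.36]]]'
python3 -c "
from h import *
delta([.4415,-.2127,.08],np.radians(112.7))
crop('top',390,220,110,100,6,'pics/t1.png');crop('scene',250,100,110,100,6,'pics/s1.png')"
```

```text
time: 3.5
eef_pos: [0.4245, -0.2285, 0.131]
eef_rot: [-3.141, -0.002, 1.969]
contact_force: [0.5, 0.1, 0.3]
opening: 0.364
t 3.5 pos [ 0.4245 -0.2285  0.131 ] rot [-3.1410e+00 -2.3000e-03  1.9691e+00] F [0.49 0.12 0.3 ] op 0.364
units [0.263 0.727 1.699] max 1.7
turn [-0.007 -0.029  0.026]
```

View pics/t1.png

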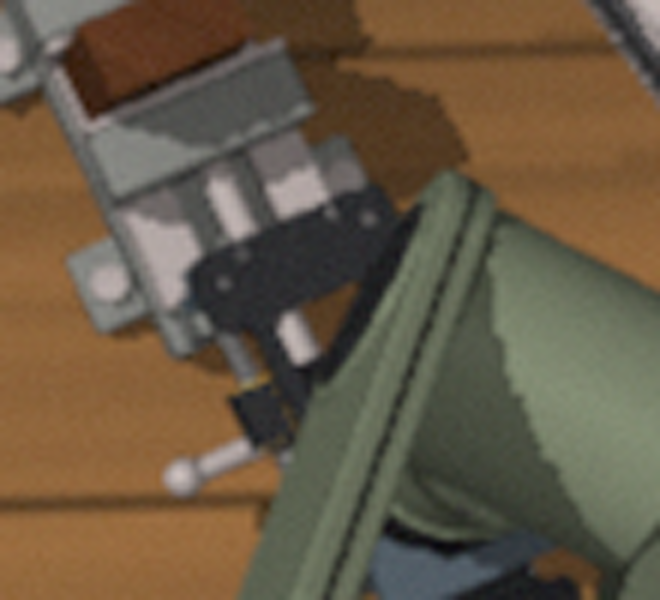

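View pics/s1.png

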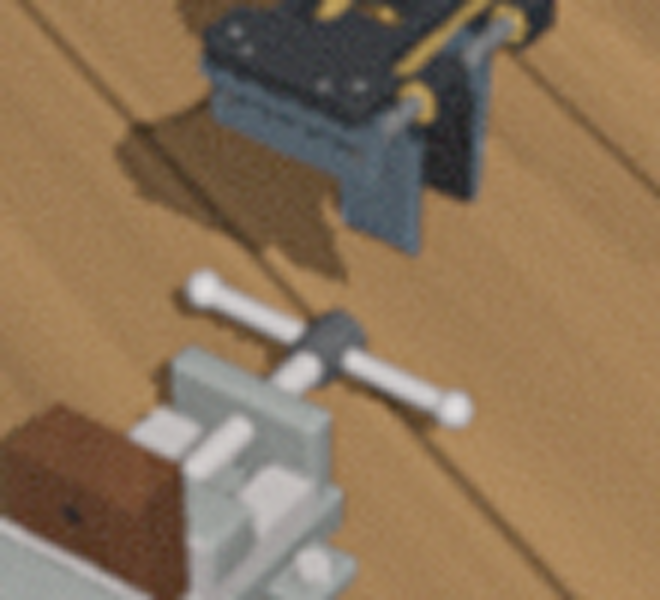

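The gripper is above the bar's near half, still about 22 mm short along tool y. I'll correct and then descend.

```bash

python3 -m pendant '[[[0.13,0.36,0.4,0,0,0,0.36],[0.13,0.36,0.4,0,0,0,0.36],[0,0,0.4,0,0,0,0.36],[0,0,0,0,0,0,0.36],[0,0,0,0,0,0,0.36]]]'
python3 -c "
from h import *
delta([.4415,-.2127,.043],np.radians(112.7))"
```

```text
time: 4.1
eef_pos: [0.4407, -0.2157, 0.0954]
eef_rot: [-3.141, -0.001, 1.967]
contact_force: [0.5, -0.9, -0.0]
opening: 0.359
t 4.1 pos [ 0.4407 -0.2157  0.0954] rot [-3.1408e+00 -9.0000e-04  1.9667e+00] F [ 0.49 -0.94 -0.03] op 0.359
units [0.081 0.065 1.746] max 1.75
turn [-0.01  -0.011 -0.004]
```

```bash

python3 -m pendant '[[[0.04,0.03,0.35,0,0,0,0.36],[0.04,0.03,0.35,0,0,0,0.36],[0,0,0.35,0,0,0,0.36],[0,0,0.35,0,0,0,0.36],[0,0,0.3,0,0,0,0.36],[0,0,0,0,0,0,0.36],[0,0,0,0,0,0,0.36]]]'
python3 -c "
from h import *
delta([.4415,-.2127,.043],np.radians(112.7))
crop('scene',250,100,110,100,6,'pics/s2.png')"
```

```text
time: 4.8
eef_pos: [0.4415, -0.2129, 0.0447]
eef_rot: [-3.141, -0.0, 1.967]
contact_force: [-0.5, 0.1, 0.3]
opening: 0.361
t 4.8 pos [ 0.4415 -0.2129  0.0447] rot [-3.1413e+00 -2.0000e-04  1.9672e+00] F [-0.49  0.07  0.32] op 0.361
units [0.005 0.003 0.057] max 0.06
turn [-0.004 -0.003  0.003]
```

View pics/s2.png

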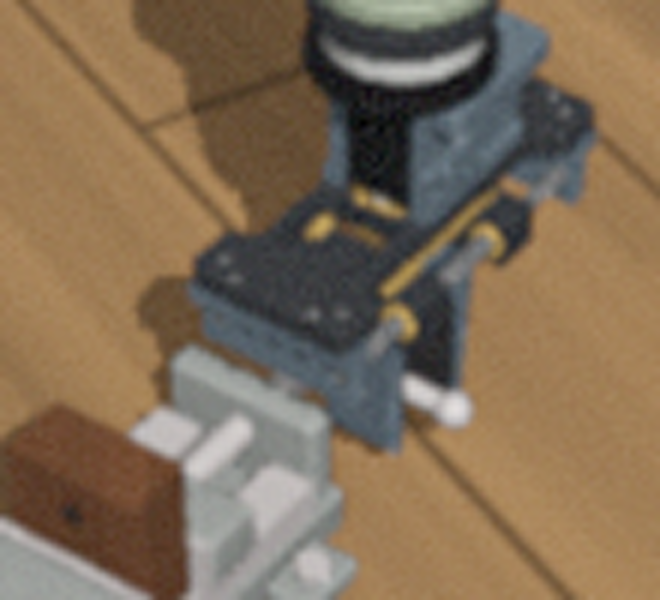

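The fingers straddle the bar, with the ball visible at about (455,410) between them. Next I'll close gently.

```bash

python3 -m pendant '[[[0,0,0,0,0,0,0.2],[0,0,0,0,0,0,0.1],[0,0,0,0,0,0,0.0],[0,0,0,0,0,0,0],[0,0,0,0,0,0,0],[0,0,0,0,0,0,0]]]' 15
python3 -c "
from h import *
delta([.4415,-.2127,.043])"
```

```text
time: 5.45
eef_pos: [0.4421, -0.2128, 0.0453]
eef_rot: [3.141, 0.001, 1.967]
contact_force: [1.3, 1.6, 2.5]
opening: 0.103
t 5.45 pos [ 0.4421 -0.2128  0.0453] rot [3.1405e+00 7.0000e-04 1.9671e+00] F [1.33 1.59 2.53] op 0.103
units [ 0.012 -0.016  0.076] max 0.08
```

```bash

python3 -m pendant '[[[0,-0.1,0,0,0,0,0],[0,-0.1,0,0,0,0,0],[0,-0.1,0,0,0,0,0],[0,-0.1,0,0,0,0,0],[0,-0.1,0,0,0,0,0],[0,-0.1,0,0,0,0,0],[0,-0.12,0,0,0,0,0],[0,0,0,0,0,0,0],[0,0,0,0,0,0,0]]]'
python3 -c "
from h import *
delta([.4421,-.2128,.0453])
crop('top',390,200,110,100,6,'pics/t3.png');crop('scene',230,110,110,100,6,'pics/s3.png')"
```

```text
time: 6.35
eef_pos: [0.4222, -0.2213, 0.0453]
eef_rot: [3.14, 0.001, 1.967]
contact_force: [3.1, 3.2, 3.5]
opening: 0.107
t 6.35 pos [ 0.4222 -0.2213  0.0453] rot [3.1405e+00 8.0000e-04 1.9669e+00] F [3.1  3.24 3.51] op 0.107
units [ 0.004  0.722 -0.   ] max 0.72
```

View pics/s3.png

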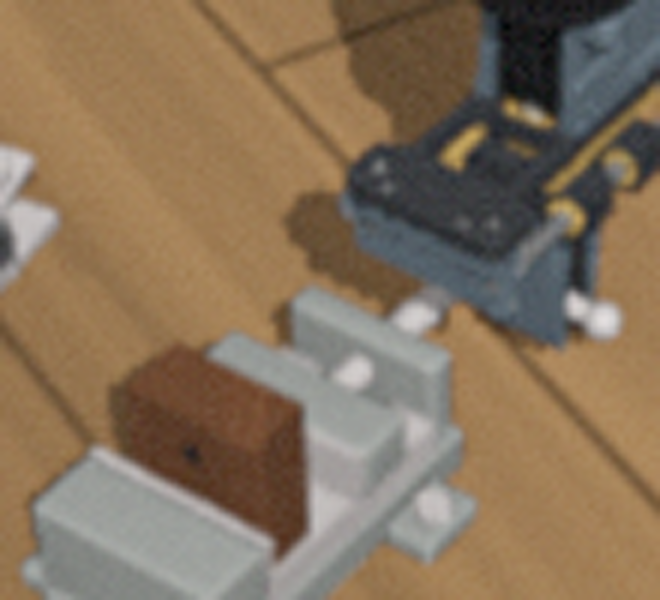

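View pics/t3.png

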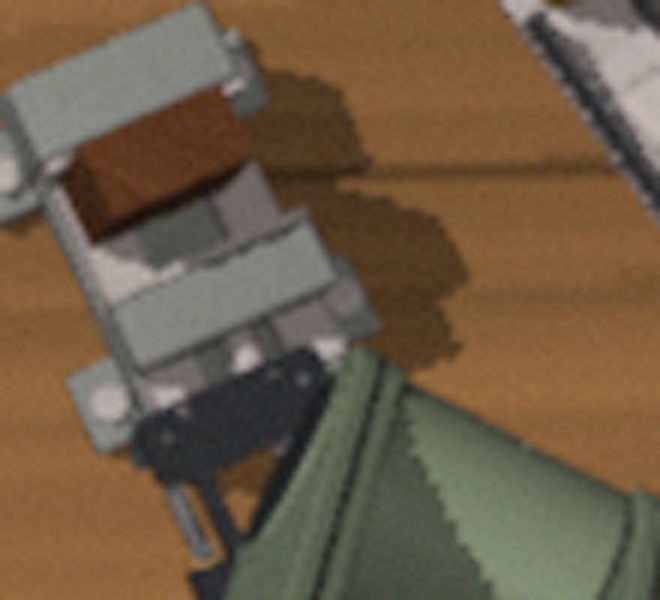

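The jaw is about 21.6 mm open and the block still stands against the fixed jaw. I'll release the bar and go up.

```bash

python3 -m pendant '[[[0,0,0,0,0,0,0.36],[0,0,0,0,0,0,0.36],[0,0,0,0,0,0,0.36],[0,0,-0.3,0,0,0,0.36],[0,0,-0.6,0,0,0,0.36],[0,0,-0.9,0,0,0,0.36],[0,0,-0.9,0,0,0,0.36],[0,0,-0.9,0,0,0,0.5],[0,0,-0.9,0,0,0,0.8],[0,0,-0.6,0,0,0,0.8],[0,0,0,0,0,0,0.8],[0,0,0,0,0,0,0.8]]]'
python3 -c "
from h import *
delta([.6,-.176,.15],np.radians(112.7))
crop('top',390,200,110,100,6,'pics/t4.png');crop('scene',240,150,80,75,8,'pics/s4.png')"
```

```text
time: 7.65
eef_pos: [0.4211, -0.2211, 0.1978]
eef_rot: [-3.141, 0.0, 1.967]
contact_force: [-0.5, 0.2, -1.0]
opening: 0.765
t 7.65 pos [ 0.4211 -0.2211  0.1978] rot [-3.1414e+00  1.0000e-04  1.9671e+00] F [-0.47  0.16 -0.98] op 0.765
units [-0.915  6.08   1.594] max 6.08
turn [-0.002  0.001  0.002]
```

View pics/s4.png

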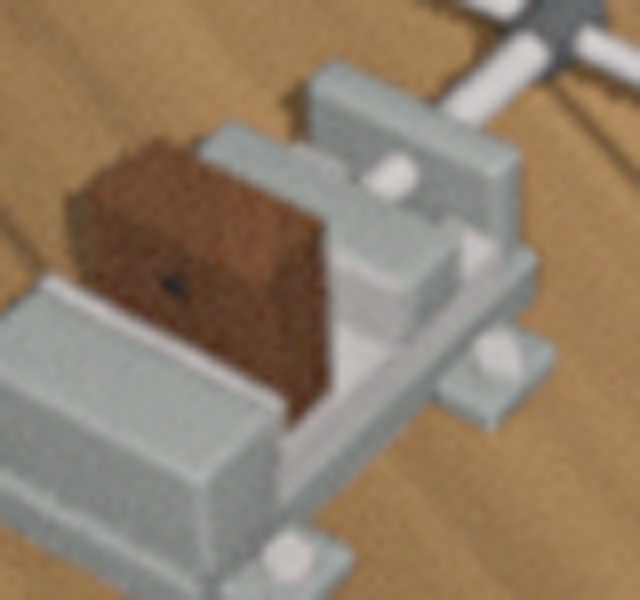

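View pics/t4.png

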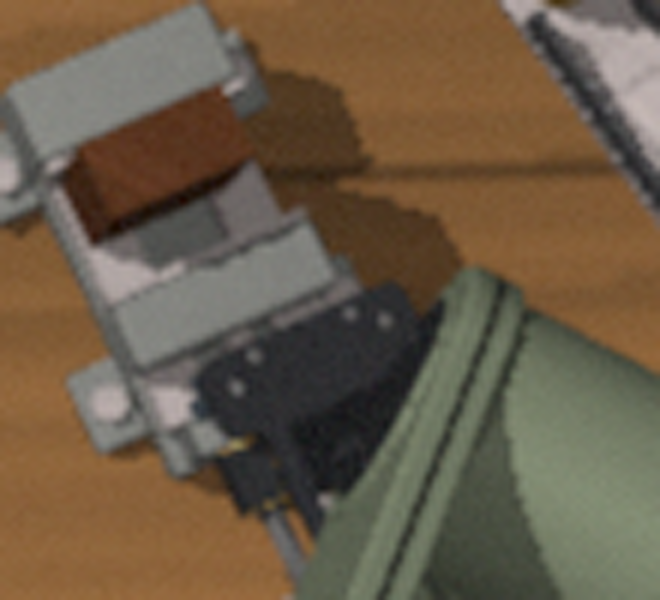

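```bash

python3 -m pendant '[[[-0.1,0.6,0,0,0,0,0.8],[-0.1,0.7,0,0,0,0,0.8],[-0.1,0.7,0,0,0,0,0.8],[-0.1,0.7,0,0,0,0,0.8],[-0.1,0.7,0,0,0,0,0.8],[-0.1,0.7,0,0,0,0,0.8],[-0.1,0.7,0,0,0,0,0.8],[-0.1,0.7,0,0,0,0,0.8],[-0.1,0.6,0,0,0,0,0.8],[0,0,0,0,0,0,0.8],[0,0,0,0,0,0,0.8]]]'
python3 -c "
from h import *
delta([.6,-.176,.09],np.radians(112.7))
crop('scene',230,110,110,100,6,'pics/s5.png')"
```

```text
time: 8.85
eef_pos: [0.6008, -0.1749, 0.1966]
eef_rot: [-3.14, -0.001, 1.968]
contact_force: [-0.2, -0.4, 0.2]
opening: 0.799
t 8.85 pos [ 0.6008 -0.1749  0.1966] rot [-3.1396e+00 -1.4000e-03  1.9680e+00] F [-0.24 -0.43  0.22] op 0.799
units [-0.029 -0.032  3.553] max 3.55
turn [-0.025 -0.018  0.013]
```

View pics/s5.png

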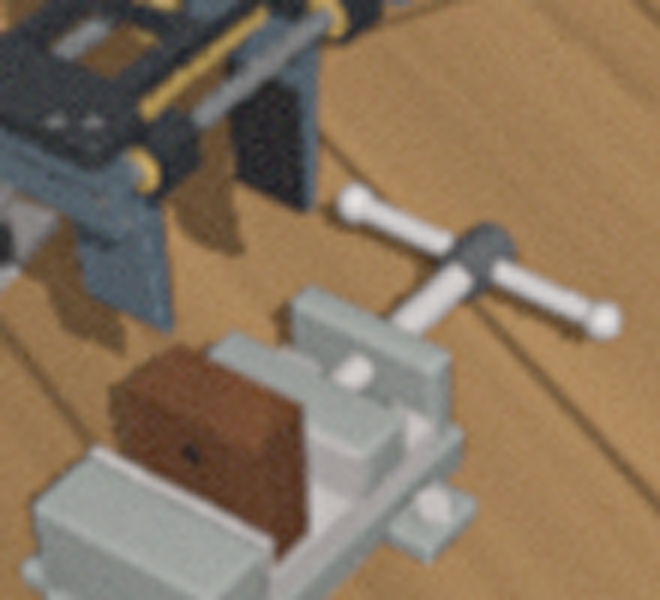

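```bash

python3 -m pendant '[[[-0.02,-0.02,0.4,0,0,0,0.8],[0,0,0.6,0,0,0,0.8],[0,0,0.6,0,0,0,0.8],[0,0,0.6,0,0,0,0.8],[0,0,0.6,0,0,0,0.8],[0,0,0.4,0,0,0,0.8],[0,0,0.2,0,0,0,0.8],[0,0,0,0,0,0,0.8],[0,0,0,0,0,0,0.8]]]'
python3 -c "
from h import *
delta([.6,-.176,.09],np.radians(112.7))
crop('scene',230,110,110,100,6,'pics/s6.png')"
```

```text
time: 9.8
eef_pos: [0.6008, -0.1764, 0.0965]
eef_rot: [3.141, 0.001, 1.967]
contact_force: [-0.1, 0.1, 0.6]
opening: 0.799
t 9.8 pos [ 0.6008 -0.1764  0.0965] rot [3.1407e+00 8.0000e-04 1.9670e+00] F [-0.12  0.12  0.62] op 0.799
units [ 0.024 -0.02   0.217] max 0.22
turn [0.011 0.01  0.001]
```

View pics/s6.png

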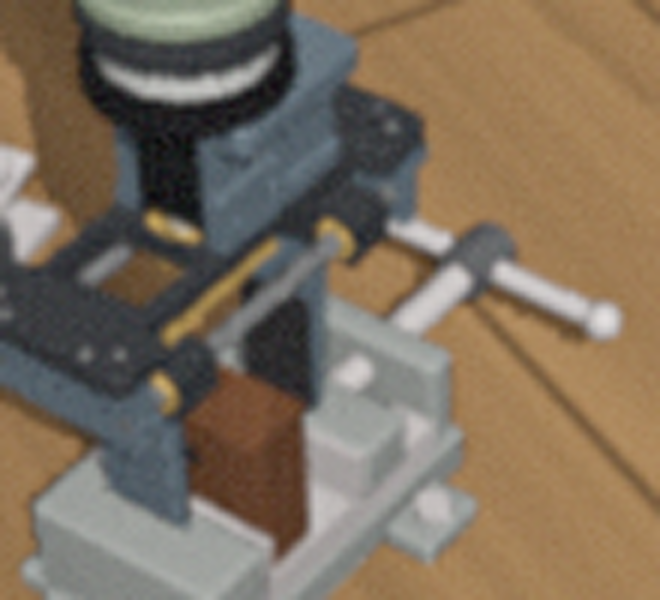

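```bash

python3 -m pendant '[[[0,0,0.15,0,0,0,0.7],[0,0,0,0,0,0,0.55],[0,0,0,0,0,0,0.48],[0,0,0,0,0,0,0.4],[0,0,0,0,0,0,0.3],[0,0,0,0,0,0,0.2],[0,0,0,0,0,0,0.2],[0,0,0,0,0,0,0.2]]]' 15
python3 -c "
from h import *
delta([.6,-.176,.09],np.radians(112.7))"
```

```text
time: 10.65
eef_pos: [0.6005, -0.1762, 0.0915]
eef_rot: [3.141, 0.0, 1.967]
contact_force: [-0.6, 0.5, 1.2]
opening: 0.351
t 10.65 pos [ 0.6005 -0.1762  0.0915] rot [3.1415e+00 2.0000e-04 1.9672e+00] F [-0.61  0.48  1.22] op 0.351
units [ 0.014 -0.014  0.051] max 0.05
turn [0.002 0.002 0.003]
```

```bash

python3 -m pendant '[[[0,0,-0.15,0,0,0,0.2],[0,0,-0.3,0,0,0,0.2],[0,0,-0.5,0,0,0,0.2],[0,0,-0.6,0,0,0,0.2],[0,0,-0.6,0,0,0,0.2],[0,0,-0.6,0,0,0,0.2],[0,0,-0.5,0,0,0,0.2],[0,0,-0.3,0,0,0,0.2],[0,0,0,0,0,0,0.2]]]'
python3 -c "
from h import *
delta([.53,.2945,.2],np.radians(97.4))
crop('scene',220,80,120,100,6,'pics/s7.png')"
```

```text
time: 11.55
eef_pos: [0.6012, -0.1765, 0.1998]
eef_rot: [3.139, 0.002, 1.967]
contact_force: [-0.5, -0.2, -0.3]
opening: 0.35
t 11.55 pos [ 0.6012 -0.1765  0.1998] rot [3.1390e+00 2.2000e-03 1.9672e+00] F [-0.47 -0.21 -0.27] op 0.35
units [15.397  3.872 -0.032] max 15.4
turn [0.035 0.024 3.341]
```

View pics/s7.png

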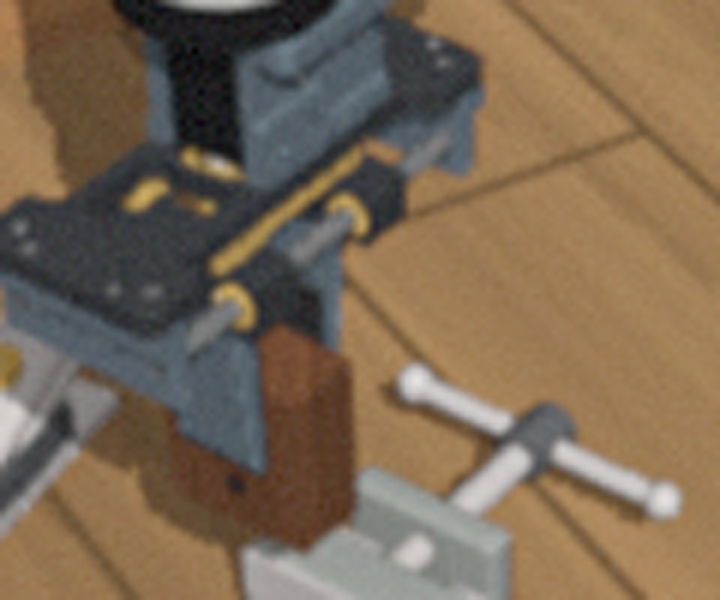

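The block is held upright and clear of the vise. I'll turn, then carry it over.

```bash

python3 -m pendant '[[[0,0,0,0,0,0.4,0.2],[0,0,0,0,0,0.7,0.2],[0,0,0,0,0,0.7,0.2],[0,0,0,0,0,0.7,0.2],[0,0,0,0,0,0.6,0.2],[0,0,0,0,0,0.24,0.2],[0,0,0,0,0,0,0.2],[0,0,0,0,0,0,0.2]]]'
python3 -c "
from h import *
delta([.53,.2945,.2],np.radians(97.4))"
```

```text
time: 12.4
eef_pos: [0.6003, -0.1762, 0.1975]
eef_rot: [-3.141, -0.0, 1.701]
contact_force: [0.8, 0.3, -0.8]
opening: 0.353
t 12.4 pos [ 0.6003 -0.1762  0.1975] rot [-3.1408e+00 -3.0000e-04  1.7007e+00] F [ 0.76  0.31 -0.82] op 0.353
units [15.86  -0.291 -0.079] max 15.86
turn [-0.01  -0.003  0.009]
```

```bash

python3 -m pendant '[[[0.3,0,0,0,0,0,0.2],[0.6,0,0,0,0,0,0.2],[0.8,0,0,0,0,0,0.2],[0.8,0,0,0,0,0,0.2],[0.8,0,0,0,0,0,0.2],[0.8,0,0,0,0,0,0.2],[0.8,0,0,0,0,0,0.2],[0.8,0,0,0,0,0,0.2],[0.8,0,0,0,0,0,0.2],[0.8,0,0,0,0,0,0.2],[0.8,0,0,0,0,0,0.2],[0.8,0,0,0,0,0,0.2]]]'
python3 -m pendant '[[[0.8,-0.05,0,0,0,0,0.2],[0.8,-0.1,0,0,0,0,0.2],[0.8,-0.1,0,0,0,0,0.2],[0.8,0,0,0,0,0,0.2],[0.8,0,0,0,0,0,0.2],[0.8,0,0,0,0,0,0.2],[0.8,0,0,0,0,0,0.2],[0.6,0,0,0,0,0,0.2],[0.3,0,0,0,0,0,0.2],[0,0,0,0,0,0,0.2],[0,0,0,0,0,0,0.2]]]'
python3 -c "
from h import *
delta([.53,.2945,.2],np.radians(97.4))
crop('scene',300,220,180,150,4,'pics/s8.png');crop('top',170,190,130,120,5,'pics/t8.png')"
```

```text
time: 13.6
eef_pos: [0.565, 0.0909, 0.1981]
eef_rot: [-3.142, -0.0, 1.701]
contact_force: [0.4, -0.1, 0.2]
opening: 0.351
time: 14.7
eef_pos: [0.5334, 0.2805, 0.1979]
eef_rot: [-3.141, 0.001, 1.7]
contact_force: [-0.3, -0.5, 0.2]
opening: 0.349
t 14.7 pos [0.5334 0.2805 0.1979] rot [-3.1413e+00  8.0000e-04  1.7001e+00] F [-0.25 -0.55  0.17] op 0.349
units [ 0.477 -0.051 -0.071] max 0.48
turn [-0.003  0.01   0.002]
```

View pics/s8.png

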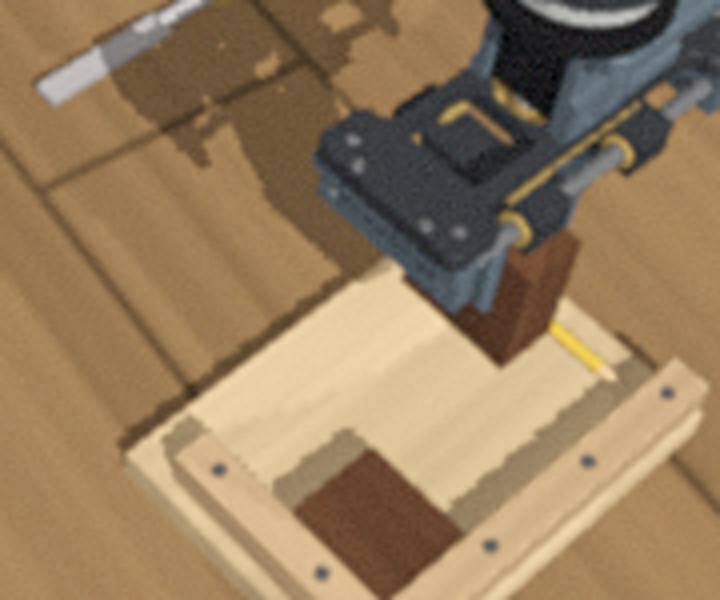

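View pics/t8.png

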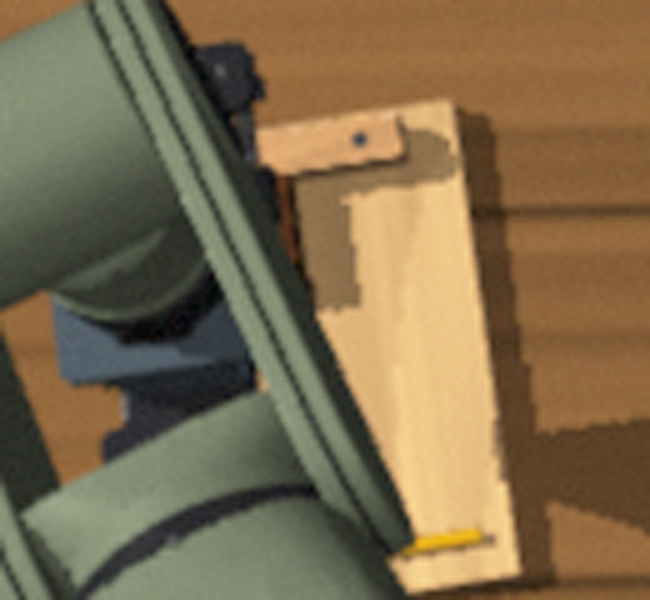

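```bash
python3 - <<'E'
from h import *
np.set_printoptions(precision=4,suppress=True)
C=lambda x0,y0,k:(lambda u,v:np.array([x0+(u+.5)/k-.5,y0+(v+.5)/k-.5]))
sc=C(300,220,4)
z=.1444
p=onz("scene",sc(502,366),z); q=onz("scene",sc(552,328),z); t=onz("scene",sc(579,240),z+.07)
T=np.array([.5334,.2805,z]); y=np.radians(97.4)
ex=np.array([-np.sin(y)*-1,-np.cos(y),0]) # board x
ex=np.array([np.cos(np.radians(7.4)),np.sin(np.radians(7.4)),0]); ey=np.array([-ex[1],ex[0],0])
for n,a in(("+x+y bot",p),("-x+y bot",q),("-x+y top",t)): print(n,a,(a-T)@ex,(a-T)@ey)
# extension face & fence via scene, in same terms (z=.044)
for n,uv,zz in(("ext -x-y",(372,450),.044),("ext -x+y",(462,525),.044),("ext+x-y",(295,512),.044),("fence inner top end",(672,360),.042)):
    a=onz("scene",sc(*uv),zz); print(n,a,(a-T)@ex,(a-T)@ey)
E
```

```text
+x+y bot [0.5434 0.3103 0.1444] 0.013712529933402242 0.028303422185772843
-x+y bot [0.5113 0.3068 0.1444] -0.01855454249856911 0.02890187994869451
-x+y top [0.5143 0.3064 0.2144] -0.015616562129718466 0.028126943542490474
ext -x-y [0.5722 0.2752 0.044 ] 0.037818068875132456 -0.010220513525892956
ext -x+y [0.5606 0.3296 0.044 ] 0.03326282933773404 0.04523227849103651
ext+x-y [0.6238 0.2824 0.044 ] 0.08985292659620346 -0.009712353588176818
fence inner top end [0.4111 0.3134 0.042 ] -0.11707159879463648 0.048376395633656546
```

```bash

python3 -m pendant '[[[0.1,0.1,0.3,0,0,0,0.2],[0.1,0.1,0.5,0,0,0,0.2],[0.1,0.07,0.5,0,0,0,0.2],[0,0,0.5,0,0,0,0.2],[0,0,0.5,0,0,0,0.2],[0,0,0.5,0,0,0,0.2],[0,0,0.5,0,0,0,0.2],[0,0,0.3,0,0,0,0.2],[0,0,0.2,0,0,0,0.2],[0,0,0,0,0,0,0.2],[0,0,0,0,0,0,0.2]]]'
python3 -c "
from h import *
delta([.53,.2945,.0715],np.radians(97.4))
crop('scene',330,250,130,120,5,'pics/s9.png')"
```

```text
time: 15.95
eef_pos: [0.5407, 0.2911, 0.0841]
eef_rot: [3.141, -0.0, 1.7]
contact_force: [-0.3, 0.1, 0.3]
opening: 0.348
t 15.95 pos [0.5407 0.2911 0.0841] rot [ 3.141e+00 -1.000e-04  1.700e+00] F [-0.31  0.12  0.28] op 0.348
units [ 0.158 -0.339  0.421] max 0.42
turn [ 0.008 -0.002  0.001]
```

View pics/s9.png

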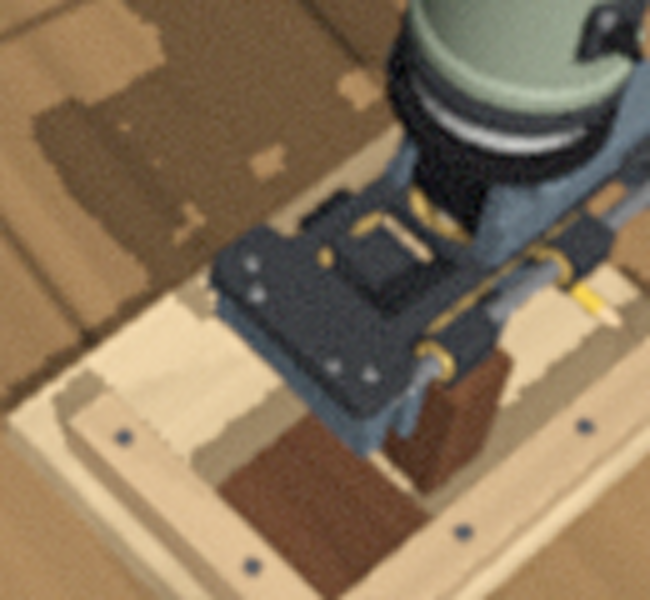

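```bash
python3 - <<'E'
from h import *
np.set_printoptions(precision=4,suppress=True)
C=lambda x0,y0,k:(lambda u,v:np.array([x0+(u+.5)/k-.5,y0+(v+.5)/k-.5]))
sc=C(330,250,5)
T=np.array([.5407,.2911,0])
ex=np.array([np.cos(np.radians(7.4)),np.sin(np.radians(7.4)),0]); ey=np.array([-ex[1],ex[0],0])
for n,uv,zz in(("blk +x+y bot",(427,494),.0306),("blk -x+y bot",(487,450),.0306),("blk -x+y top",(512,355),.1006),("ext -x+y",(428,513),.044),("ext -x-y",(310,415),.044),("ext+x-y",(218,490),.044),):
    a=onz("scene",sc(*uv),zz); print(n,a,(a-T)@ex,(a-T)@ey)
E
```

```text
blk +x+y bot [0.5511 0.3211 0.0306] 0.014178369613590838 0.02845427530756506
blk -x+y bot [0.519  0.3187 0.0306] -0.01794999145000129 0.030151603493355893
blk -x+y top [0.5214 0.316  0.1006] -0.015931871573024548 0.027165323045346683
ext -x+y [0.5622 0.3319 0.044 ] 0.026568882486985246 0.03766038561147933
ext -x-y [0.5746 0.275  0.044 ] 0.03149875801864208 -0.02031014445296522
ext+x-y [0.624  0.2822 0.044 ] 0.08146983620253186 -0.01953216670402044
```

```bash

python3 -m pendant '[[[0.08,0.1,0,0,0,0,0.2],[0.09,0.13,0.1,0,0,0,0.2],[0,0,0.13,0,0,0,0.2],[0,0,0.12,0,0,0,0.2],[0,0,0,0,0,0,0.2],[0,0,0,0,0,0,0.2]]]'
python3 -m pendant '[[[0,0,0.02,0,0,0,0.2],[0,0,0.02,0,0,0,0.2],[0,0,0,0,0,0,0.2]]]'
python3 -c "
from h import *
delta([.53,.2945,.0715],np.radians(97.4))
crop('scene',330,250,130,120,5,'pics/s10.png')"
```

```text
time: 16.65
eef_pos: [0.5464, 0.2968, 0.0731]
eef_rot: [-3.141, 0.0, 1.7]
contact_force: [0.1, 1.0, -0.6]
opening: 0.346
time: 16.95
eef_pos: [0.5466, 0.2968, 0.0722]
eef_rot: [3.142, 0.0, 1.7]
contact_force: [-0.6, 0.7, -0.6]
opening: 0.349
t 16.95 pos [0.5466 0.2968 0.0722] rot [3.1416e+00 1.0000e-04 1.6999e+00] F [-0.64  0.67 -0.58] op 0.349
units [-0.006 -0.557  0.024] max 0.56
turn [ 0.     0.001 -0.   ]
```

View pics/s10.png

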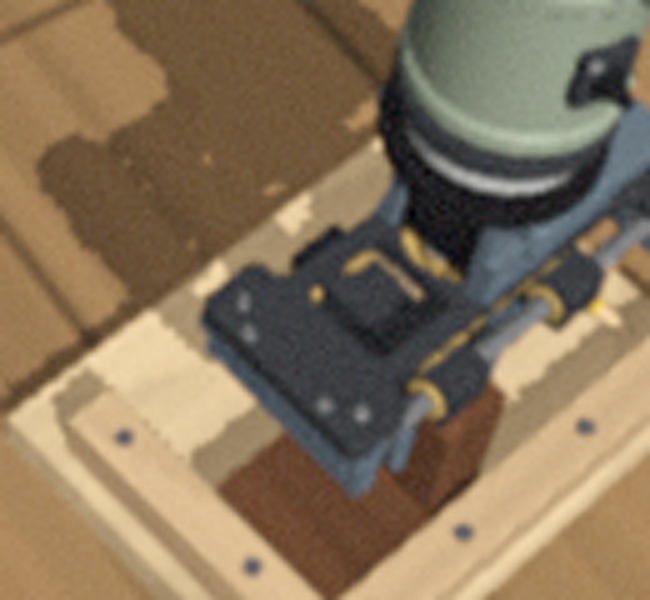

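```bash

python3 -m pendant '[[[0,0,0.02,0,0,0,0.2],[0,0,0,0,0,0,0.2],[0,0,0,0,0,0,0.2]]]'
python3 -m pendant '[[[0,0,0.02,0,0,0,0.2],[0,0,0,0,0,0,0.2],[0,0,0,0,0,0,0.2]]]'
```

```text
time: 17.3
eef_pos: [0.5466, 0.2969, 0.0716]
eef_rot: [3.142, 0.0, 1.7]
contact_force: [0.0, 0.1, -1.0]
opening: 0.347
time: 17.6
eef_pos: [0.5466, 0.2969, 0.0715]
eef_rot: [3.141, -0.0, 1.7]
contact_force: [-1.3, -1.0, 4.2]
opening: 0.353
```

```bash

python3 -m pendant '[[[0,0,0,0,0,0,0.45],[0,0,0,0,0,0,0.6],[0,0,0,0,0,0,0.7],[0,0,0,0,0,0,0.7],[0,0,-0.5,0,0,0,0.7],[0,0,-0.8,0,0,0,0.7],[0,0,-0.9,0,0,0,0.7],[0,0,-0.6,0,0,0,0.7],[0,0,0,0,0,0,0.7]]]'
python3 -c "
from h import *
delta([.53,.2945,.0715],np.radians(97.4))
crop('scene',330,250,130,120,5,'pics/s11.png')"
```

```text
time: 18.5
eef_pos: [0.5481, 0.2977, 0.1579]
eef_rot: [3.136, -0.002, 1.7]
contact_force: [-0.3, -0.1, -0.9]
opening: 0.7
t 18.5 pos [0.5481 0.2977 0.1579] rot [ 3.1357e+00 -2.0000e-03  1.7000e+00] F [-0.34 -0.08 -0.94] op 0.7
units [-0.034 -0.63   2.875] max 2.88
turn [ 0.073 -0.025  0.001]
```

View pics/s11.png

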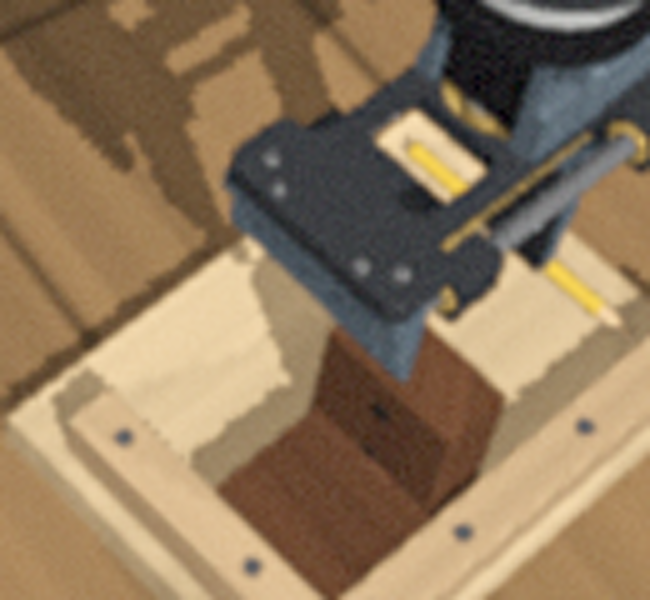

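The block stands upright with small gaps. Next I'll close the fingers and go behind it (-x side) to push low.

```bash

python3 -m pendant '[[[0,-0.3,0,0,0,0,0.4],[-0.05,-0.4,0,0,0,0,0.2],[-0.05,-0.4,0,0,0,0,0],[0,-0.3,0,0,0,0,0],[0,0,0,0,0,0,0],[0,0,0,0,0,0,0],[0,0,0,0,0,0,0]]]'
python3 -c "
from h import *
delta([.5072,.2897,.041],np.radians(97.4))
crop('scene',330,250,130,120,5,'pics/s12.png')"
```

```text
time: 19.25
eef_pos: [0.5057, 0.2887, 0.1552]
eef_rot: [3.141, -0.0, 1.7]
contact_force: [0.2, 0.4, 0.1]
opening: 0.116
t 19.25 pos [0.5057 0.2887 0.1552] rot [ 3.1408e+00 -1.0000e-04  1.7000e+00] F [0.15 0.39 0.11] op 0.116
units [0.027 0.049 3.805] max 3.81
turn [ 0.01  -0.002  0.001]
```

View pics/s12.png

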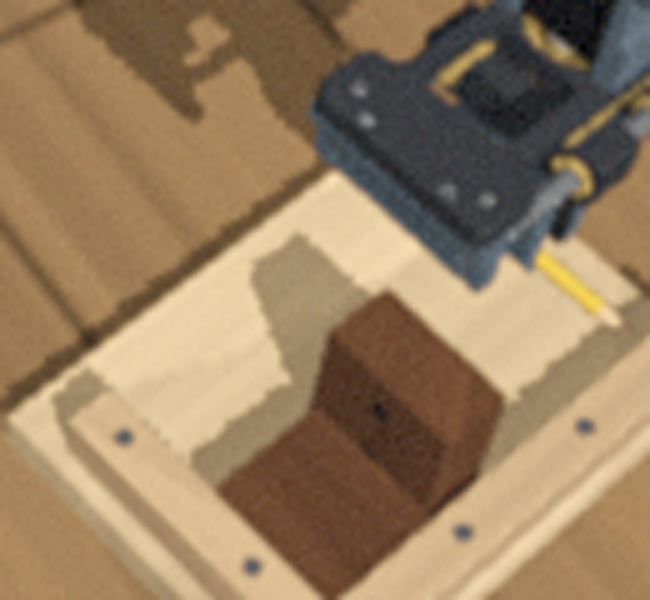

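```bash
python3 - <<'E'
from h import *
np.set_printoptions(precision=4,suppress=True)
C=lambda x0,y0,k:(lambda u,v:np.array([x0+(u+.5)/k-.5,y0+(v+.5)/k-.5]))
sc=C(330,250,5)
T=np.array([.5057,.2887,0])
ex=np.array([np.cos(np.radians(7.4)),np.sin(np.radians(7.4)),0]); ey=np.array([-ex[1],ex[0],0])
for n,uv,zz in(("-x-y",(388,291),.088),("-x+y",(504,400),.088),("+x-y",(332,338),.088),("+x+y",(447,448),.088),("ext -x+y",(428,513),.044),("ext -x-y",(310,415),.044)):
    a=onz("scene",sc(*uv),zz); print(n,a,(a-T)@ex,(a-T)@ey)
E
```

```text
-x-y [0.5364 0.2649 0.088 ] 0.02742128648101849 -0.027603729157231954
-x+y [0.5295 0.3247 0.088 ] 0.028263740059107062 0.03261094935111251
+x-y [0.5675 0.27   0.088 ] 0.0588536121759762 -0.026457443549352463
+x+y [0.5603 0.329  0.088 ] 0.059341130801033384 0.03295597302276517
ext -x+y [0.5622 0.3319 0.044 ] 0.061586482602179485 0.03553255052098408
ext -x-y [0.5746 0.275  0.044 ] 0.06651635813383633 -0.02243797954346048
```

```bash

python3 -m pendant '[[[0.1,0,0.3,0,0,0,0],[0,0,0.6,0,0,0,0],[0,0,0.6,0,0,0,0],[0,0,0.6,0,0,0,0],[0,0,0.6,0,0,0,0],[0,0,0.5,0,0,0,0],[0,0,0.3,0,0,0,0],[0,0,0.1,0,0,0,0],[0,0,0,0,0,0,0],[0,0,0,0,0,0,0]]]'
python3 -c "
from h import *
delta([.5072,.2897,.041],np.radians(97.4))
crop('scene',330,250,130,120,5,'pics/s13.png')"
```

```text
time: 20.35
eef_pos: [0.5054, 0.2918, 0.0476]
eef_rot: [3.14, -0.0, 1.7]
contact_force: [0.3, -0.3, -0.3]
opening: 0.003
t 20.35 pos [0.5054 0.2918 0.0476] rot [ 3.1404e+00 -4.0000e-04  1.7000e+00] F [ 0.29 -0.29 -0.34] op 0.003
units [-0.076  0.05   0.219] max 0.22
turn [ 0.015 -0.005  0.   ]
```

View pics/s13.png

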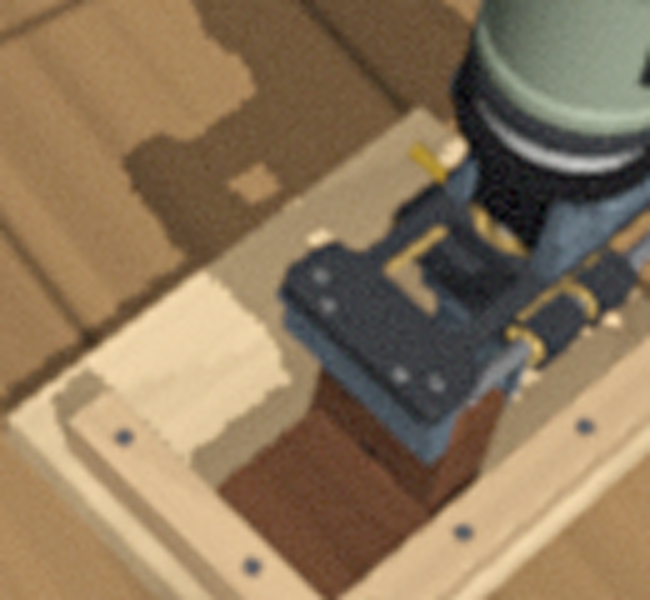

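```bash
python3 - <<'E'
from h import *
np.set_printoptions(precision=1,suppress=True)
T=np.array([.5054,.2918,0.0476])
ex=np.array([np.cos(np.radians(7.4)),np.sin(np.radians(7.4)),0]); ey=np.array([-ex[1],ex[0],0])
for dx,dy,z in((.089,.038,.11),(.089,-.038,.11),(.038,.038,.11),(.0135,.016,.11),(.0135,-.016,.11),(.0135,.016,.031),(.0293,.034,.088),(.045,.016,.11),(.0135,.016,.09),(.0135,.016,.15),(.0135,.038,.15),(.0135,.038,.11)):
    q=proj("scene",T*[1,1,0]+dx*ex+dy*ey+[0,0,z]); print(dx,dy,z,(q-[330,250])*5)
E
```

```text
0.089 0.038 0.11 [414.6 479.2]
0.089 -0.038 0.11 [263.5 334.3]
0.038 0.038 0.11 [512.6 398.6]
0.0135 0.016 0.11 [512.9 320.8]
0.0135 -0.016 0.11 [449.1 263.7]
0.0135 0.016 0.031 [474.4 426.8]
0.0293 0.034 0.088 [509. 408.]
0.045 0.016 0.11 [454.3 367.9]
0.0135 0.016 0.09 [502.7 348.9]
0.0135 0.016 0.15 [534.5 261.7]
0.0135 0.038 0.15 [581.4 302.7]
0.0135 0.038 0.11 [558.  361.2]
```

```bash

python3 -m pendant '[[[0,0,0.1,-0.5,0,0,0],[0,0,0.08,-0.5,0,0,0],[0,0.12,0,0,0,0,0],[0,0.12,0,0,0,0,0],[0,0.08,0,0,0,0,0],[0,0,0,0,0,0,0],[0,0,0,0,0,0,0]]]'
python3 -c "
from h import *
delta([.5072,.2897,.041],np.radians(97.4))"
python3 -m pendant '[[[0,0.04,0,0,0,0,0],[0,0.04,0,0,0,0,0],[0,0,0,0,0,0,0]]]'
python3 -m pendant '[[[0,0.04,0,0,0,0,0],[0,0.04,0,0,0,0,0],[0,0,0,0,0,0,0]]]'
```

```text
time: 21.15
eef_pos: [0.5149, 0.2927, 0.0424]
eef_rot: [3.062, 0.0, 1.7]
contact_force: [0.0, -0.0, -0.3]
opening: 0.005
t 21.15 pos [0.5149 0.2927 0.0424] rot [3.0616 0.     1.6997] F [ 0.04 -0.02 -0.26] op 0.005
units [-0.067 -0.27   0.026] max 0.27
turn [ 1.     0.    -0.003]
time: 21.45
eef_pos: [0.5171, 0.2931, 0.0426]
eef_rot: [3.061, 0.0, 1.7]
contact_force: [0.9, -0.5, -0.1]
opening: -0.003
time: 21.75
eef_pos: [0.5195, 0.2934, 0.0428]
eef_rot: [3.061, -0.0, 1.7]
contact_force: [0.1, -0.2, -0.3]
opening: 0.006
```

```bash

for i in 1 2; do python3 -m pendant '[[[0,0.03,0,0,0,0,0],[0,0,0,0,0,0,0],[0,0,0,0,0,0,0]]]' | grep -E "pos|force"; done
python3 -c "
from h import *
delta([.5072,.2897,.041],np.radians(97.4))
crop('scene',330,250,130,120,5,'pics/s14.png')"
```

```text
eef_pos: [0.5201, 0.2934, 0.0428]
contact_force: [0.0, -0.4, -0.3]
eef_pos: [0.521, 0.2935, 0.0429]
contact_force: [-1.2, -0.0, -0.9]
t 22.35 pos [0.521  0.2935 0.0429] rot [3.0617e+00 1.0000e-04 1.7000e+00] F [-1.23 -0.04 -0.91] op 0.006
units [-0.067 -0.476  0.024] max 0.48
turn [0.999 0.002 0.001]
```

View pics/s14.png

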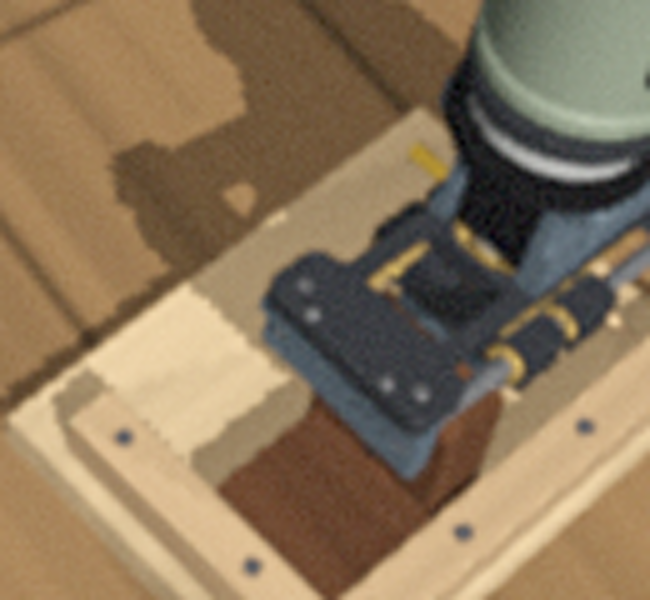

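```bash

python3 -m pendant '[[[0,0.04,0,0,0,0,0],[0,0,0,0,0,0,0],[0,0,0,0,0,0,0]]]' | grep -E "pos|force"
python3 -m pendant '[[[0,0.04,0,0,0,0,0],[0,0,0,0,0,0,0],[0,0,0,0,0,0,0]]]' | grep -E "pos|force"
```

```text
eef_pos: [0.5223, 0.2937, 0.043]
contact_force: [0.9, 0.2, 0.9]
eef_pos: [0.5235, 0.2939, 0.0431]
contact_force: [-0.0, -0.3, -0.8]
```

```bash

python3 -m pendant '[[[0,0.04,0,0,0,0,0],[0,0,0,0,0,0,0],[0,0,0,0,0,0,0]]]' | grep -E "pos|force"
```

```text
eef_pos: [0.5242, 0.2938, 0.0431]
contact_force: [-2.0, -1.1, 1.4]
```

```bash

python3 -m pendant '[[[0,0.03,0,0,0,0,0],[0,0,0,0,0,0,0],[0,0,0,0,0,0,0]]]' | grep -E "pos|force"
python3 -c "
from h import *
crop('scene',330,250,130,120,5,'pics/s15.png')"
```

```text
eef_pos: [0.5242, 0.2938, 0.0432]
contact_force: [-5.4, -0.3, 3.3]
```

View pics/s15.png

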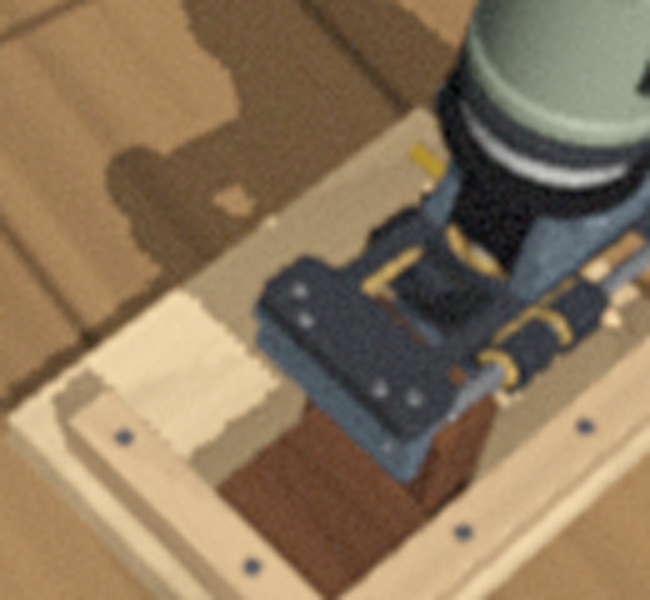

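```bash

python3 -m pendant '[[[0,-0.1,0,0,0,0,0],[0,-0.2,0,0.5,0,0,0],[0,-0.1,0,0.5,0,0,0],[-0.4,0,0,0,0,0,0],[-0.7,0,0,0,0,0,0],[-0.7,0,0,0,0,0,0],[-0.3,0,0,0,0,0,0],[0,0,0,0,0,0,0],[0,0,0,0,0,0,0]]]'
python3 -c "
from h import *
ex=np.array([np.cos(np.radians(7.4)),np.sin(np.radians(7.4)),0]); ey=np.array([-ex[1],ex[0],0])
p=np.array([.5242,.2938,.0425])+.028*ex-.059*ey
print(p);delta(p,np.radians(97.4))
crop('scene',330,250,130,120,5,'pics/s16.png')"
```

```text
time: 24.55
eef_pos: [0.5221, 0.2303, 0.0426]
eef_rot: [3.141, -0.0, 1.699]
contact_force: [-0.1, -0.8, -0.3]
opening: 0.004
[0.55956573 0.23889768 0.0425    ]
t 24.55 pos [0.5221 0.2303 0.0426] rot [ 3.1405e+00 -3.0000e-04  1.6994e+00] F [-0.14 -0.77 -0.33] op 0.004
units [0.125 1.277 0.004] max 1.28
turn [ 0.013 -0.004 -0.006]
```

View pics/s16.png

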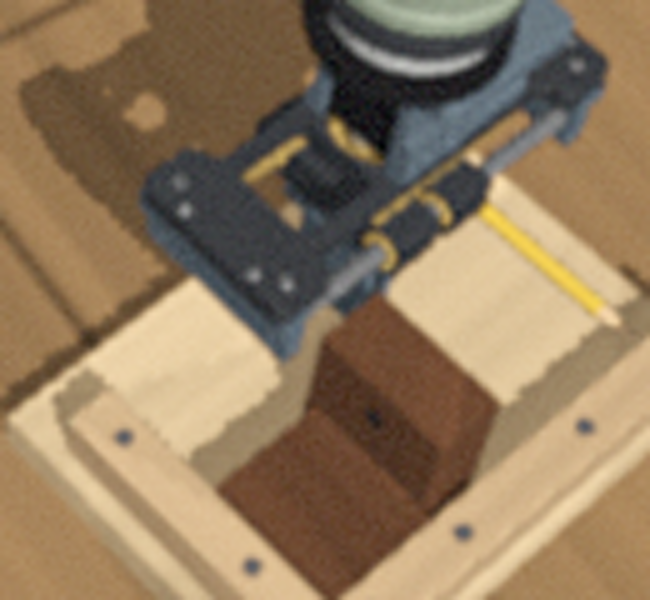

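```bash

python3 -m pendant '[[[0,0.4,0,0,0.5,0,0],[0,0.5,0,0,0.5,0,0],[0,0.37,0,0,0,0,0],[0,0,0,0,0,0,0],[0.12,0,0,0,0,0,0],[0.1,0,0,0,0,0,0],[0.1,0,0,0,0,0,0],[0,0,0,0,0,0,0],[0,0,0,0,0,0,0]]]'
python3 -m pendant '[[[0.04,0,0,0,0,0,0],[0.04,0,0,0,0,0,0],[0,0,0,0,0,0,0],[0,0,0,0,0,0,0]]]'
python3 -c "
from h import *
crop('scene',330,250,130,120,5,'pics/s17.png')"
```

```text
time: 25.5
eef_pos: [0.558, 0.2448, 0.0433]
eef_rot: [-3.142, -0.08, 1.701]
contact_force: [0.3, -0.6, 1.1]
opening: 0.009
time: 25.9
eef_pos: [0.558, 0.2468, 0.0434]
eef_rot: [-3.142, -0.08, 1.7]
contact_force: [-0.9, -0.3, 0.3]
opening: 0.007
```

View pics/s17.png

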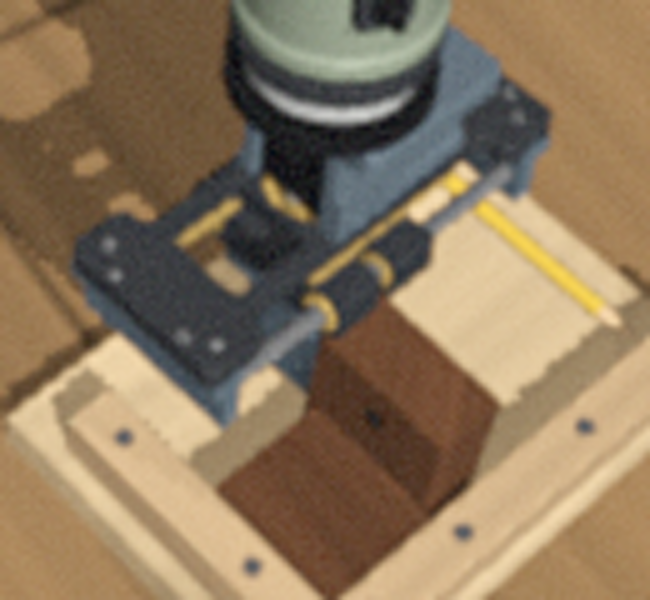

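```bash

python3 -m pendant '[[[0.04,0,0,0,0,0,0],[0.04,0,0,0,0,0,0],[0,0,0,0,0,0,0],[0,0,0,0,0,0,0]]]' | grep -E "pos|force"
python3 -m pendant '[[[0.04,0,0,0,0,0,0],[0,0,0,0,0,0,0],[0,0,0,0,0,0,0]]]' | grep -E "pos|force"
python3 -m pendant '[[[0.04,0,0,0,0,0,0],[0,0,0,0,0,0,0],[0,0,0,0,0,0,0]]]' | grep -E "pos|force"
```

```text
eef_pos: [0.5577, 0.2493, 0.0436]
contact_force: [0.4, 1.0, -0.6]
eef_pos: [0.5575, 0.2505, 0.0437]
contact_force: [0.4, -0.5, 0.4]
eef_pos: [0.5574, 0.2517, 0.0438]
contact_force: [0.7, -0.3, -0.5]
```

```bash

python3 -m pendant '[[[0.04,0,0,0,0,0,0],[0,0,0,0,0,0,0],[0,0,0,0,0,0,0]]]' | grep -E "pos|force"
```

```text
eef_pos: [0.5572, 0.2529, 0.0439]
contact_force: [-0.6, -0.4, 0.4]
```

```bash

python3 -m pendant '[[[0.04,0,0,0,0,0,0],[0,0,0,0,0,0,0],[0,0,0,0,0,0,0]]]' | grep -E "pos|force"
```

```text
eef_pos: [0.5573, 0.2534, 0.0439]
contact_force: [1.4, -4.3, -0.8]
```

```bash

python3 -m pendant '[[[0.02,0,0,0,0,0,0],[0,0,0,0,0,0,0],[0,0,0,0,0,0,0]]]' | grep -E "pos|force"
python3 -c "
from h import *
crop('scene',330,250,130,120,5,'pics/s18.png')"
```

```text
eef_pos: [0.5573, 0.2535, 0.0439]
contact_force: [2.3, -6.8, 1.2]
```

View pics/s18.png

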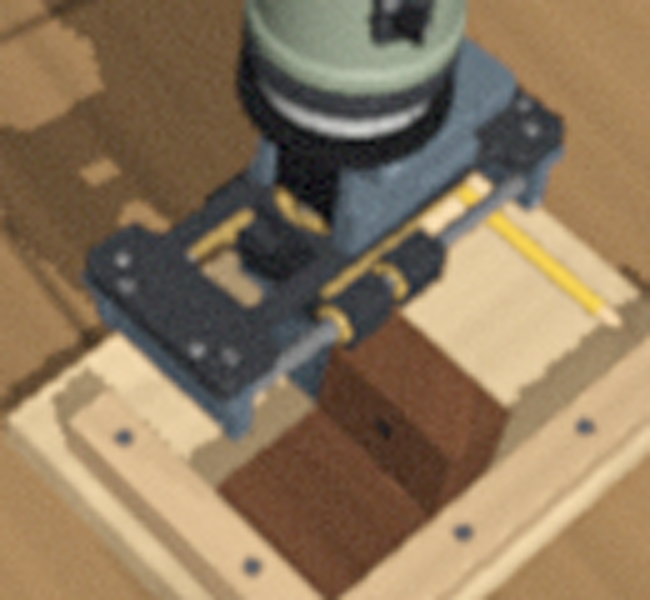

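```bash

python3 -m pendant '[[[-0.1,0,0,0,0,0,0],[-0.2,0,0,0,-0.5,0,0],[-0.1,0,0,0,-0.5,0,0],[0,-0.4,0,0,0,0,0],[0,-0.6,0,0,0,0,0],[0,-0.4,0,0,0,0,0],[0,0,0,0,0,0,0],[0,0,0,0,0,0,0]]]'
python3 -c "
from h import *
ex=np.array([np.cos(np.radians(7.4)),np.sin(np.radians(7.4)),0]); ey=np.array([-ex[1],ex[0],0])
p=np.array([.5242,.2938,.0425])-.013*ex+.004*ey
print(p);delta(p,np.radians(97.4))
crop('scene',330,250,130,120,5,'pics/s19.png');crop('top',185,200,100,120,5,'pics/t19.png')"
```

```text
time: 28.7
eef_pos: [0.517, 0.2376, 0.0435]
eef_rot: [3.141, -0.001, 1.7]
contact_force: [1.2, -0.4, -1.3]
opening: 0.005
[0.51079309 0.29609234 0.0425    ]
t 28.7 pos [0.517  0.2376 0.0435] rot [ 3.1405e+00 -7.0000e-04  1.7000e+00] F [ 1.21 -0.43 -1.32] op 0.005
units [1.961 0.045 0.036] max 1.96
turn [ 0.014 -0.009  0.   ]
```

View pics/s19.png

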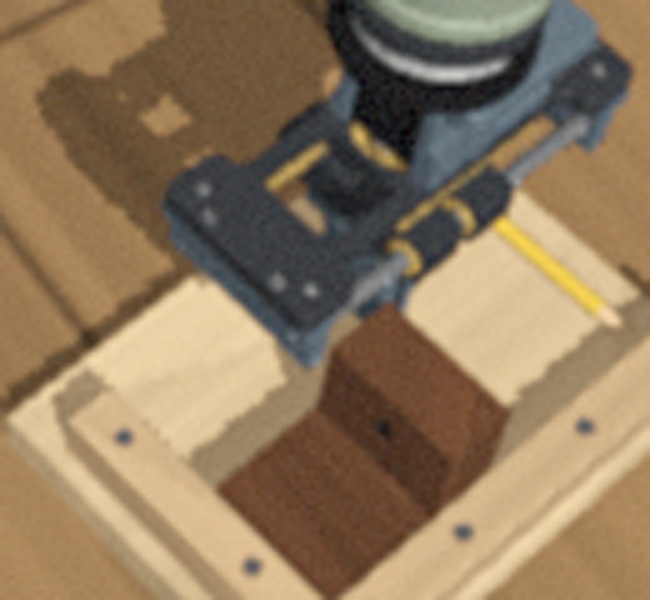

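```bash

python3 -m pendant '[[[0.3,0,0,0,0,0,0],[0.6,0,0,0,0,0,0],[0.6,0,0,-0.5,0,0,0],[0.46,0,0,-0.5,0,0,0],[0,0.1,0,0,0,0,0],[0,0.14,0,0,0,0,0],[0,0.1,0,0,0,0,0],[0,0,0,0,0,0,0],[0,0,0,0,0,0,0]]]'| grep -E "pos|force"
python3 -m pendant '[[[0,0.04,0,0,0,0,0],[0,0,0,0,0,0,0],[0,0,0,0,0,0,0]]]'| grep -E "pos|force"
```

```text
eef_pos: [0.5198, 0.2965, 0.0439]
contact_force: [-0.2, -0.6, 0.4]
eef_pos: [0.5206, 0.2969, 0.0441]
contact_force: [-0.2, 0.1, -0.3]
```

```bash

python3 -m pendant '[[[0,0.04,0,0,0,0,0],[0,0,0,0,0,0,0],[0,0,0,0,0,0,0]]]'| grep -E "pos|force"
```

```text
eef_pos: [0.5218, 0.2973, 0.0442]
contact_force: [-0.2, 1.4, 0.1]
```

```bash

python3 -m pendant '[[[0,0.04,0,0,0,0,0],[0,0,0,0,0,0,0],[0,0,0,0,0,0,0]]]'| grep -E "pos|force"
```

```text
eef_pos: [0.523, 0.2974, 0.0443]
contact_force: [0.2, 0.2, 0.2]
```

```bash

python3 -m pendant '[[[0,0.03,0,0,0,0,0],[0,0,0,0,0,0,0],[0,0,0,0,0,0,0]]]'| grep -E "pos|force"
```

```text
eef_pos: [0.5237, 0.2974, 0.0443]
contact_force: [-1.1, -0.9, -0.1]
```

```bash

python3 -m pendant '[[[0,0.03,0,0,0,0,0],[0,0,0,0,0,0,0],[0,0,0,0,0,0,0]]]'| grep -E "pos|force"
```

```text
eef_pos: [0.5238, 0.2974, 0.0444]
contact_force: [-6.5, -0.7, 3.9]
```

```bash

python3 -m pendant '[[[0,0.02,0,0,0,0,0],[0,0,0,0,0,0,0],[0,0,0,0,0,0,0]]]'| grep -E "pos|force"
```

```text
eef_pos: [0.5238, 0.2974, 0.0444]
contact_force: [-7.2, -0.6, 5.0]
```

```bash

python3 -m pendant '[[[0,-0.1,0,0,0,0,0],[0,-0.3,0,0.5,0,0,0],[0,-0.3,0,0.5,0,0,0],[0,0,-0.3,0,0,0,0],[0,0,-0.7,0,0,0,0],[0,0,-0.9,0,0,0,0],[0,0,-0.9,0,0,0,0],[-0.6,-0.3,-0.6,0,0,0,0],[-0.8,-0.3,-0.3,0,0,0,0],[-0.8,-0.3,0,0,0,0,0],[-0.8,-0.3,0,0,0,0,0],[-0.8,-0.3,0,0,0,0,0]]]'| grep -E "pos|force"
python3 -m pendant '[[[-0.8,-0.2,0,0,0,0,0],[-0.8,-0.2,0,0,0,0,0],[-0.8,-0.2,0,0,0,0,0],[-0.8,-0.2,0,0,0,0,0],[-0.8,-0.2,0,0,0,0,0],[-0.8,-0.2,0,0,0,0,0],[-0.4,0,0,0,0,0,0],[0,0,0,0,0,0,0],[0,0,0,0,0,0,0]]]'
python3 -c "
from h import *
crop('scene',345,265,100,90,7,'pics/s20.png');crop('top',185,205,70,60,10,'pics/t20.png')
cv2.imwrite('pics/topf.png',cam('top')[3]);cv2.imwrite('pics/scenef.png',cam('scene')[3])"
```

```text
eef_pos: [0.4754, 0.1753, 0.1551]
contact_force: [0.6, -0.1, 0.0]
time: 33.6
eef_pos: [0.4596, 0.0171, 0.1545]
eef_rot: [3.14, -0.0, 1.699]
contact_force: [-1.0, 0.2, 1.4]
opening: 0.007
```

View pics/s20.png

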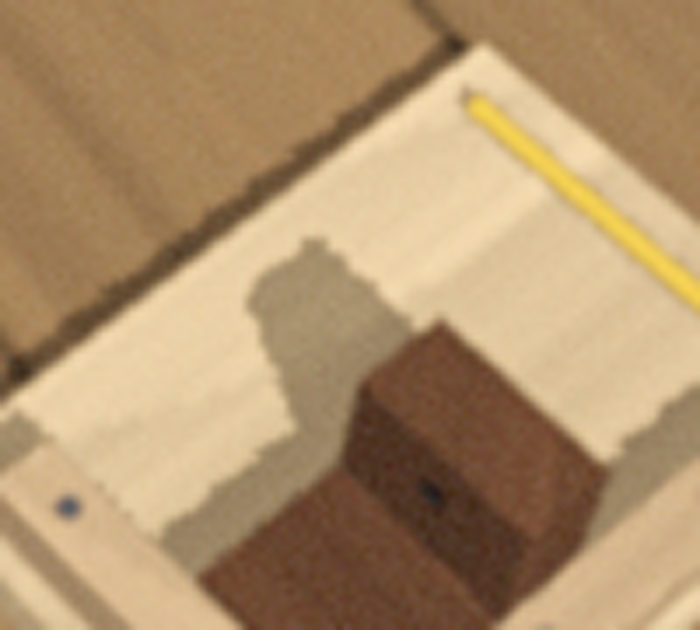

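View pics/t20.png

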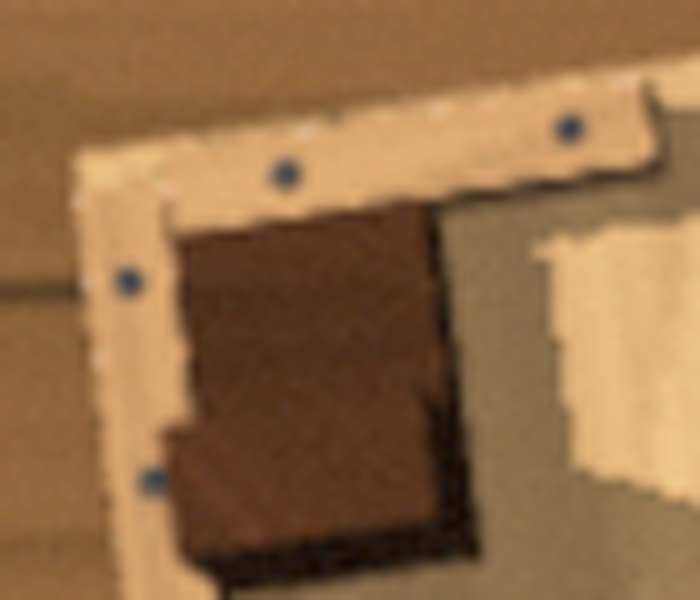

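View pics/scenef.png

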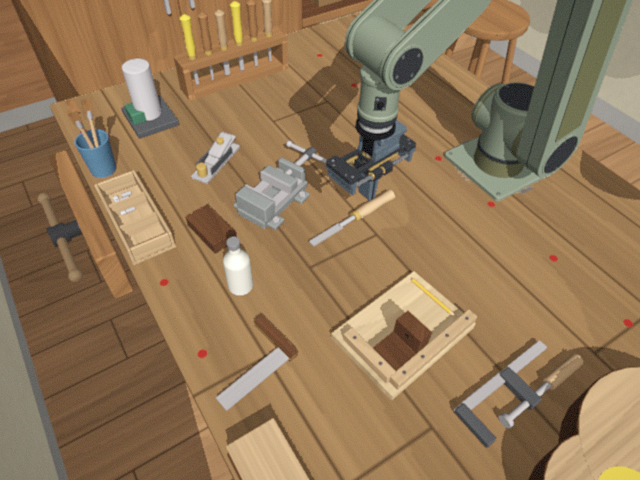

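The block stands against the extension and the side fence. In the top view the two -y edges line up (about x=462 to 480 in the crop), and the bystanders look unmoved. The arm is clear, so I'm handing in.

```bash
python3 -c "
from station import workorder,telemetry
print(telemetry.get_state()['time']); print(workorder.close_job())"
```

```text
33.7
the job is handed in; nothing more can be done
None
```

The neck block now stands upright on the glue-up board, butted to the extension and against the side fence. I handed the job in at 33.7 s, well under the 72 s limit.

I pulled the T-bar to open the jaw about 21.6 mm and lifted the block out with a 15 N grip. I set it down a few mm short of the extension and fence and let go. Then I nudged it low with closed, tilted fingers: against the extension, against the fence, and against the extension again. Those nudges peaked at about 5, 7 and 7 N.

**Last checks:**
- **Contact:** each nudge came to a firm stop. The second stop at the extension was within about 0.5 mm of the first.
- **Flush:** in the final top view the block and extension sides line up to about 0.7 mm, which is as fine as the picture allows.
- **Bench:** the final scene view shows no bystander moved, and the robot was touching nothing.

**Not confirmed:**
- **Side fence contact:** the fence hides this contact from the scene camera, so it rests on the force stop and the edge alignment. During the fence nudge the force reading had a small sideways part, about 2 N, that could have eased the seam. That is why I finished with another push against the extension. I did not repeat the fence nudge after it.
- **Camera agreement:** the two cameras disagreed by 2–6 mm on some points, so I set the final contacts by force, not by the pictures.

One procedural slip: I once sent the same small typed move twice using a shell loop instead of typing it twice.

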